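# Tip the plates out of the fitted block and sort them

## Task

Take the wooden batten off the fitted block and lay it clear of it, then empty the block: the metal plates lie flush in its pockets, and each comes out when you press its end beside the dark steel stud, so that its other end tips up and can be grasped. Put all the square-ended plates in the rectangular plywood bin and all the round-nosed ones in the round steel dish, with both containers left standing on the bench. When the block is empty, lay the batten back along the middle of it, square to it, and leave the other things on the bench alone.

Things in the scene. Friction and masses are not known exactly. Their poses are not given: they have to be found in the camera images.
- fitted_block: Fixed pale wooden block, 113 (x) x 271 (y) x 49 mm high; origin: centre of its underside. Five equal pockets, 93x43 mm, length along x, centred at x = 0, y = (k-2)*52 mm, k = 0 to 4. A plate in one has 1.5 mm of room all round, its top flush with the block's top (underside at z = 29 mm). A small dark steel stud in the rim marks the end to press: +x in pockets 0, 2, 4, -x in pockets 1, 3.
- press0 (a point): Where to press in pocket 0: level with the block's top, 31 mm from the pocket's middle towards the dark steel stud. From 3 mm past the middle the floor falls away at 30 degrees under this end: pressed lightly (a few N) to 12 mm below flush, the plate tips and stays at 30 degrees, its other end about 20 mm above the block, to grasp across its 40 mm width.
- press1 (a point): Where to press in pocket 1: level with the block's top, 31 mm from the pocket's middle towards the dark steel stud. From 3 mm past the middle the floor falls away at 30 degrees under this end: pressed lightly (a few N) to 12 mm below flush, the plate tips and stays at 30 degrees, its other end about 20 mm above the block, to grasp across its 40 mm width.
- press2 (a point): Where to press in pocket 2: level with the block's top, 31 mm from the pocket's middle towards the dark steel stud. From 3 mm past the middle the floor falls away at 30 degrees under this end: pressed lightly (a few N) to 12 mm below flush, the plate tips and stays at 30 degrees, its other end about 20 mm above the block, to grasp across its 40 mm width.
- press3 (a point): Where to press in pocket 3: level with the block's top, 31 mm from the pocket's middle towards the dark steel stud. From 3 mm past the middle the floor falls away at 30 degrees under this end: pressed lightly (a few N) to 12 mm below flush, the plate tips and stays at 30 degrees, its other end about 20 mm above the block, to grasp across its 40 mm width.
- press4 (a point): Where to press in pocket 4: level with the block's top, 31 mm from the pocket's middle towards the dark steel stud. From 3 mm past the middle the floor falls away at 30 degrees under this end: pressed lightly (a few N) to 12 mm below flush, the plate tips and stays at 30 degrees, its other end about 20 mm above the block, to grasp across its 40 mm width.
- square0: Square-ended aluminium plate, 90x40x20 mm; the last 5 mm at each end are stepped down to 9 mm thick, two dark screw heads on top. In one of the pockets at the start, or absent. Origin: centre of the underside; x along its length, y across, z out of its top face. About 0.19 kg, balanced at its middle.
- nosed0: Round-nosed aluminium plate, 90x40x20 mm overall: a block 62x40x20 mm with a low round nose (26 mm wide, 9 mm thick, 14 mm long) at each end, one dark screw head on top. In one of the pockets at the start, or absent. Origin: centre of the underside; x along its length, y across, z out of its top face. About 0.19 kg, balanced at its middle.
- square1: Square-ended aluminium plate, 90x40x20 mm; the last 5 mm at each end are stepped down to 9 mm thick, two dark screw heads on top. In one of the pockets at the start, or absent. Origin: centre of the underside; x along its length, y across, z out of its top face. About 0.19 kg, balanced at its middle.
- nosed1: Round-nosed aluminium plate, 90x40x20 mm overall: a block 62x40x20 mm with a low round nose (26 mm wide, 9 mm thick, 14 mm long) at each end, one dark screw head on top. In one of the pockets at the start, or absent. Origin: centre of the underside; x along its length, y across, z out of its top face. About 0.19 kg, balanced at its middle.
- square2: Square-ended aluminium plate, 90x40x20 mm; the last 5 mm at each end are stepped down to 9 mm thick, two dark screw heads on top. In one of the pockets at the start, or absent. Origin: centre of the underside; x along its length, y across, z out of its top face. About 0.19 kg, balanced at its middle.
- keeper: Loose wooden batten, 30 (x) x 200 (y) x 18 mm, 0.05 kg, lying lengthwise on top of the fitted block at the start, across the middles of the plates. Origin: centre of its underside; y along its length. The bench right of the block, round x = 0.40, y = -0.42 m, is bare and has room for it.
- bin: Loose rectangular open bin of plywood, 125 (x) x 165 (y) x 35 mm high, walls and floor about 6 mm, 0.7 kg. Origin: centre of its underside, z up.
- dish: Loose round open steel dish, 154 mm across the rim, 140 mm at the foot, 32 mm high, wall 3 mm, floor 4 mm, 0.7 kg. Origin: centre of its underside, z up.
- tape_measure: Bystander: yellow tape measure lying on its side, 74x71x36 mm, left of the block. Origin: centre of its underside.
- pliers: Bystander: red-handled pliers, 54x173x12 mm, lying to the right of the block. Origin: centre of its underside.
- black_tape: Bystander: roll of black tape lying flat, 55 mm across, 19 mm thick, between and behind the containers. Origin: centre of its underside.

How it is judged:
By the outcome, as a careful person would: the job done as asked, in the order asked, and still so for the second after the job is handed in, with the robot touching nothing.
Of square0, nosed0, square1, nosed1, square2 only 4 to 5 are there at a start; the rules pass over those that are not, and their reading is None.
At some moment in a run one of bin, dish may be knocked a few centimetres aside while the robot is not near it.
Once in a run the grip may slacken for a moment while it holds something.
It also fails if it takes over 208 s, if anything falls off the work surface, if the arm or the gripper's body presses on something with over 40 N, if the wrist force passes 120 N, or if a joint passes its speed limit or range.

## Robot

A 6-joint arm with a two-finger parallel gripper is mounted at the origin on a cart in front of the work surface, level with it; the furniture and walls round the work are solid. World frame = base frame: x ahead of the robot, y to its left, z up, the work surface at z = 0. Lengths are in mm, angles in rad, forces in N, time in s.
With the tool pointing down it reaches from about 425 to 925 mm from the base axis. Payload 12.5 kg.
Tool frame: the origin (TCP) lies midway between the tips of the shut fingers; the grasp point (between the pads) lies 19 mm behind it (arm.grip_point_offset is the distance from the TCP to the grasp point, in mm); z points along the fingers, y is the line along which they close (so a half turn about z gives the same grasp; the last joint's range is limited). The gripper opens to 85 mm and grips with 20 to 120 N. Pads are 22 mm wide; open, the fingers measure 114 mm over their backs; the gripper's body (76 mm by 85 mm) begins 54 mm behind the grasp point. The pads swing forward as they close: fully open they stand 13 mm farther back than shut.
Start: joints at [-1.235, 0.491, 1.559, -0, 1.092, -0.106], TCP at [267.253, -564.996, 231.327] pointing down, gripper open.
Joint ranges: [-3.1, 3.1], [-0.84, 2.19], [0.05, 2.79], [-1.13, 4.28], [0.06, 2.93], [-2.69, 2.69]. Speed limits (rad/s): [2.22, 2.22, 2.79, 3.14, 3.14, 3.14].

## Interface

Orientations are given as a rotation vector (axis times angle).
In Python, from station import arm gives the robot as it stands.
- The arm moves only by the tool jog_arm, never from a script. Its argument "rows" is a list of rows, each an object of numbers: "x", "y", "z": the shift along the tool's x, y, z in units of 100 cm (1.0 is 100 cm); "rx", "ry", "rz": the turn, a rotation vector about the tool's x, y, z in units of 360 degrees (1.0 is 360 degrees). A call has 1 to 20 rows; each row is the pose to reach, as a shift and turn from the pose commanded when the call began, along the tool's axes at that moment, turning the shorter way round; what a row does not reach only later rows make up. A row lasts 1/12 s, in which the tool goes at most 41.7 mm and 7.16 degrees, less where a joint would pass 70% of its speed; a pose out of reach is approached as far as the arm can. A call with a number of a shift or a turn outside -1 to 1 is refused whole. A call with a gripper value outside its range is refused whole. "fingers" is the opening, from -1 (shut) to 1 (fully open), set as the call begins (left out, the last holds). The fingers move at their own pace and stop on an object; the grip force is fixed at half the most. Time passes only in rows, so rows that repeat a pose let the fingers close. It gives the time, the measured TCP pose, the force, the opening and the grip force at its end, in the units of the state.
- arm.observe(): the state, without advancing time (a new reading comes with each control period).
- arm.read_camera(name): name is "side" or "top"; returns a dict with "color" (384x512x3 uint8, blue, green, red), "range_z" (384x512 float32, mm along the optical axis (not along the pixel's ray), 0 where there is no reading), "fx", "fy", "cx", "cy" (pixels), "rvec" (rotation vector, rad) and "tvec" (3), from world to camera coordinates, as OpenCV has them. Camera axes: x right, y down, z forward; pixel columns grow to the right and rows downward; lengths in mm; the calibration is good to about 2 mm. A picture is of the moment at which its call begins.
- arm.job_done(): hands the job in; it is judged then, once.
The state is a dict: "clock": time; "joints": joint angles; "qvel": joint speeds; "tau": joint torques, N m; "tcp_pos": TCP position; "tool_rot": TCP orientation; "wrist_force": force on the tool from outside, world axes, zero at the start; "wrist_torque": the same for the moment, N m; "finger_gap": finger opening in mm; "gripper_force": force on a finger pad.
Only numpy, scipy, OpenCV 4.12 (cv2) and the standard library are available. Lean on these libraries where they do the work, as an engineer would, in place of code of your own. Each camera call takes 0.05 s, during which the arm holds its last target. There are 200 camera calls.

## Working session

There is one attempt and no reset: what is moved stays moved. The work goes in short steps, Python scripts to look and compute and a tool call to move; the robot and the scene stay as the last step left them, time stands still between calls to the robot, and variables do not carry over. Pictures are saved under pics/ and viewed, at most 14 in all, crops included, and the job is handed in when it is done.

Besides the shell and the picture viewer there is one more tool, called as name(argument=value, ...), one argument or row to a line, values as JSON. jog_arm: Moves the arm, as the interface text tells. Its arguments: {"type":"object","properties":{"rows":{"type":"array","items":{"type":"object","properties":{"x":{"type":"number"},"y":{"type":"number"},"z":{"type":"number"},"rx":{"type":"number"},"ry":{"type":"number"},"rz":{"type":"number"}}}},"fingers":{"type":"number"}},"required":["rows"]}

```bash
ls; mkdir -p pics
cat > h.py <<'E'
import numpy as np, cv2
from scipy.spatial.transform import Rotation as R
from station import arm
def cam(n):
    c=arm.read_camera(n); c['R']=cv2.Rodrigues(np.array(c['rvec'],float))[0]; c['t']=np.array(c['tvec'],float).ravel(); return c
def ray(c,uv,z):
    uv=np.atleast_2d(uv).astype(float)
    d=np.c_[(uv[:,0]-c['cx'])/c['fx'],(uv[:,1]-c['cy'])/c['fy'],np.ones(len(uv))]@c['R']
    o=-c['R'].T@c['t']
    return o+d*((z-o[2])/d[:,2])[:,None]
def cloud(c):
    h,w=c['range_z'].shape; v,u=np.mgrid[:h,:w]; Z=c['range_z']
    P=np.stack([(u-c['cx'])/c['fx']*Z,(v-c['cy'])/c['fy']*Z,Z],-1)
    return (P-c['t'])@c['R']
def proj(c,p):
    q=np.atleast_2d(p)@c['R'].T+c['t']; return np.c_[q[:,0]/q[:,2]*c['fx']+c['cx'],q[:,1]/q[:,2]*c['fy']+c['cy']]
E
python3 - <<'E'
from h import *
for n in('top','side'):
    c=cam(n); cv2.imwrite(f'pics/a_{n}.png',c['color']); print(n,c['fx'],-c['R'].T@c['t'],c['R'][2])
    P=cloud(c); np.save(f'pics/{n}.npy',P)
s=arm.observe();print({k:np.round(s[k],3) for k in s})
E
```

```text
pics
top 488.05563515376286 [ 455.37934889 -271.67864984 1236.00129361] [ 0.07466316 -0.00683741 -0.99718537]
side 483.8556116225433 [  474.75614694 -1273.22016915   952.67005732] [ 0.0606723   0.73875843 -0.67123383]
{'clock': np.float64(0.1), 'joints': array([-1.235,  0.491,  1.559,  0.   ,  1.092, -0.106]), 'qvel': array([-0.002, -0.003, -0.002, -0.001,  0.002, -0.001]), 'tau': array([ 2.0000e-03, -6.1944e+01, -2.6203e+01, -0.0000e+00,  3.0000e-03,
       -0.0000e+00]), 'tcp_pos': array([ 267.171, -564.78 ,  230.778]), 'tool_rot': array([-3.064, -0.688,  0.   ]), 'wrist_force': array([ 0.321,  0.55 , -0.03 ]), 'wrist_torque': array([-0.016, -0.006,  0.   ]), 'gripper_force': np.float64(0.0), 'finger_gap': np.float64(85.339)}
```

View pics/a_top.png

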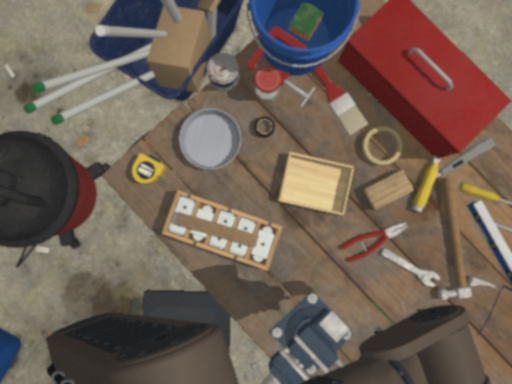

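View pics/a_side.png

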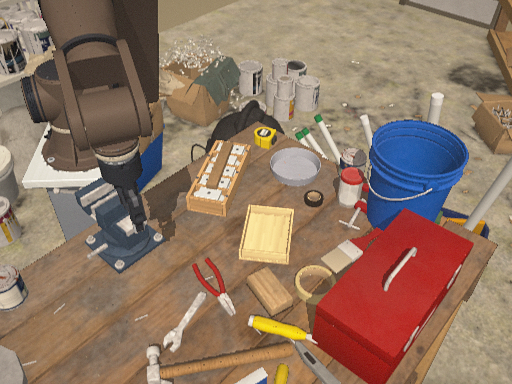

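The top picture shows the block at about (222,230) with the batten along it, the dish at (210,138), the bin at (316,183), the tape measure at (147,168) and the pliers at (372,240). The side view agrees. Next I'll measure poses and zoom in on the block.

Run:
```python
from h import *
c=cam('top'); s=cam('side'); P=cloud(c)
img=c['color']; hsv=cv2.cvtColor(img,cv2.COLOR_BGR2HSV)
crop=img[180:280,150:292]; cv2.imwrite('pics/b.png',cv2.resize(crop,None,fx=5,fy=5,interpolation=cv2.INTER_CUBIC))
crop=s['color'][125:225,175:265]; cv2.imwrite('pics/b2.png',cv2.resize(crop,None,fx=6,fy=6,interpolation=cv2.INTER_CUBIC))
def comp(lo,hi,seed,name):
    m=((P[...,2]>lo)&(P[...,2]<hi)).astype(np.uint8)
    n,l,st,ce=cv2.connectedComponentsWithStats(m)
    u,v=seed; w=l[v-25:v+25,u-25:u+25]; w=w[w>0]; k=np.bincount(w).argmax()
    Q=P[l==k]; r=cv2.minAreaRect(Q[:,:2].astype(np.float32)); print(name,np.round(Q.mean(0),1),r,'zmed',np.median(Q[:,2]),len(Q))
comp(40,90,(222,230),'block'); comp(57,90,(222,230),'keeper')
comp(12,50,(316,183),'bin'); comp(12,50,(210,138),'dish'); comp(15,50,(147,168),'tape'); comp(8,50,(263,126),'btape'); comp(6,60,(372,240),'pliers')
for n,uv in(('bench',(245,270)),('b2',(200,280)),('blk',(222,225))): print(n,P[uv[1],uv[0]])
m=(P[...,2]>40)&(P[...,2]<90)
```

```text
block [ 438.6 -190.2   53.9] ((438.36236572265625, -191.6961669921875), (271.000732421875, 113.29900360107422), 72.63611602783203) zmed 50.69236420690872 4525
keeper [ 438.9 -180.3   68.1] ((438.85516357421875, -179.82249450683594), (199.93553161621094, 30.1685848236084), 75.57601928710938) zmed 68.08822768758635 1059
bin [ 562.2 -424.2   32.4] ((560.0784301757812, -419.090087890625), (165.30682373046875, 125.42855072021484), 79.08970642089844) zmed 34.784810613623804 741
dish [ 677.4 -144.5   26.2] ((663.911376953125, -151.82432556152344), (152.22169494628906, 150.26382446289062), 46.95929718017578) zmed 27.951161629627144 619
tape [ 5.826e+02 -2.000e-01  3.490e+01] ((582.9651489257812, 2.5695571899414062), (72.06768798828125, 72.9691162109375), 63.475284576416016) zmed 35.61210193906746 707
btape [ 700.8 -286.7   18.8] ((701.6055297851562, -286.69891357421875), (53.2595100402832, 48.3173713684082), 1.7994688749313354) zmed 19.25798562781383 229
pliers [ 424.7 -570.5   11.7] ((426.0220031738281, -574.5396728515625), (52.565860748291016, 173.1227264404297), 26.723176956176758) zmed 11.694938023640681 637
bench [ 338.87167009 -248.90094527   -1.18449818]
b2 [ 311.35784635 -137.7388851     4.39615192]
blk [ 449.93901305 -191.86009296   68.28120317]
```

View pics/b.png

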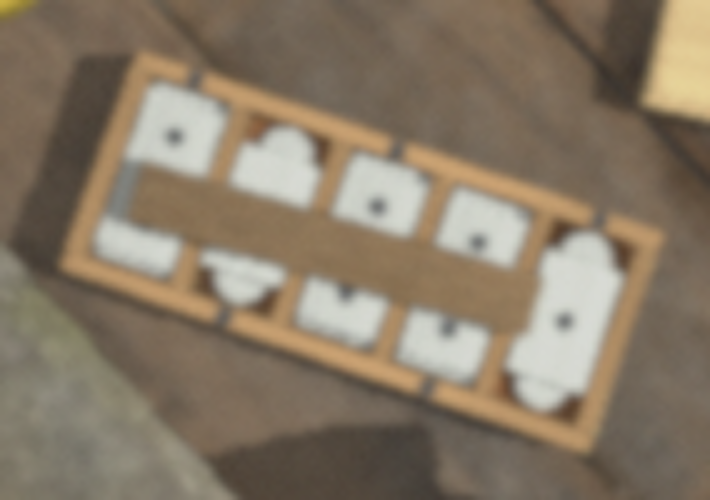

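View pics/b2.png

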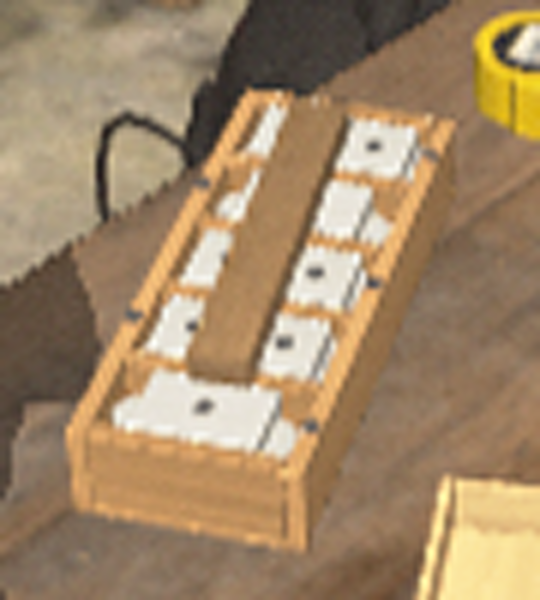

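The two crops show block +x pointing up the image, with three studs along the far rim. Pocket 4 (far left), 2 and 1 hold square plates. Pockets 3 and 0 (far right) hold round-nosed ones, so all five plates are present. Now a move planner, starting with the batten.

```bash
cat >> h.py <<'E'
BC=np.array([438.4,-191.7]); BY=-17.4
def blk(x,y,z=0):
    a=np.deg2rad(BY); return [BC[0]+x*np.cos(a)-y*np.sin(a),BC[1]+x*np.sin(a)+y*np.cos(a),z]
def pose(p,yaw,tilt=0):
    return np.array(p,float),R.from_euler('z',yaw,degrees=True)*R.from_euler('x',180,degrees=True)*R.from_euler('y',tilt,degrees=True)
def now():
    s=arm.observe(); return np.array(s['tcp_pos'],float),R.from_rotvec(s['tool_rot'])
def plan(calls,start=None):
    """calls: list of lists of (pos,yaw,tilt); prints rows in tool units from each call's start"""
    p0,r0=start or now()
    for i,c in enumerate(calls):
        pp,rr=p0,r0
        for w in c:
            p,r=pose(*w); d=r0.inv().apply(p-p0)/1000; v=(r0.inv()*r).as_rotvec()/(2*np.pi)
            n=max(np.linalg.norm(p-pp)/41.7,np.rad2deg((rr.inv()*r).magnitude())/7.16)
            print(i,'n>=%.1f'%n,'xyz',np.round(d,3)+0.,'r',np.round(v,4)+0.); pp,rr=p,r
        p0,r0=pp,rr
E
python3 - <<'E'
from h import *
P=np.load('pics/top.npy')
for x0,x1,y0,y1,n in((180,330,-520,-300,'vise'),(300,480,-530,-340,'lay')):
    m=(P[...,0]>x0)&(P[...,0]<x1)&(P[...,1]>y0)&(P[...,1]<y1); print(n,np.percentile(P[m][:,2],[5,50,95,99]))
k=[438.9,-179.8]; y=75.6; l=[392,-418]
plan([[([*k,180],y),([*k,80],y)],[([*k,52],y)],[([*k,130],y),([*l,90],122),([*l,30],122),([*l,4],122)],[([*l,120],122)]])
E
```

```text
vise [ -1.6585635  119.90151595 603.65795224 618.52278603]
lay [ -3.53505865   1.66212783 551.51662783 565.19119229]
0 n>=10.2 xyz [ 0.32  -0.275  0.051] r [-1.000e-04 -1.000e-04 -1.397e-01]
0 n>=2.4 xyz [ 0.32  -0.275  0.151] r [-1.000e-04 -1.000e-04 -1.397e-01]
1 n>=0.7 xyz [0.    0.    0.028] r [0. 0. 0.]
2 n>=1.9 xyz [ 0.     0.    -0.078] r [0. 0. 0.]
2 n>=6.5 xyz [-0.242  0.014 -0.038] r [ 0.      0.     -0.1289]
2 n>=1.4 xyz [-0.242  0.014  0.022] r [ 0.      0.     -0.1289]
2 n>=0.6 xyz [-0.242  0.014  0.048] r [ 0.      0.     -0.1289]
3 n>=2.8 xyz [ 0.     0.    -0.116] r [0. 0. 0.]
```

jog_arm(
  rows=[
    {"x": 0.32,"y": -0.275,"z": 0.051,"rz": -0.1397},
    {"x": 0.32,"y": -0.275,"z": 0.051,"rz": -0.1397},
    {"x": 0.32,"y": -0.275,"z": 0.051,"rz": -0.1397},
    {"x": 0.32,"y": -0.275,"z": 0.051,"rz": -0.1397},
    {"x": 0.32,"y": -0.275,"z": 0.051,"rz": -0.1397},
    {"x": 0.32,"y": -0.275,"z": 0.051,"rz": -0.1397},
    {"x": 0.32,"y": -0.275,"z": 0.051,"rz": -0.1397},
    {"x": 0.32,"y": -0.275,"z": 0.051,"rz": -0.1397},
    {"x": 0.32,"y": -0.275,"z": 0.051,"rz": -0.1397},
    {"x": 0.32,"y": -0.275,"z": 0.051,"rz": -0.1397},
    {"x": 0.32,"y": -0.275,"z": 0.051,"rz": -0.1397},
    {"x": 0.32,"y": -0.275,"z": 0.051,"rz": -0.1397},
    {"x": 0.32,"y": -0.275,"z": 0.051,"rz": -0.1397},
    {"x": 0.32,"y": -0.275,"z": 0.151,"rz": -0.1397},
    {"x": 0.32,"y": -0.275,"z": 0.151,"rz": -0.1397},
    {"x": 0.32,"y": -0.275,"z": 0.151,"rz": -0.1397},
    {"x": 0.32,"y": -0.275,"z": 0.151,"rz": -0.1397},
    {"x": 0.32,"y": -0.275,"z": 0.151,"rz": -0.1397},
  ],
  fingers=0.2,
)

```text
invalid input at $.rows[0]: expected keys x, y, z, rx, ry, rz
```

jog_arm(
  rows=[
    {"x": 0.32,"y": -0.275,"z": 0.051,"rx": 0,"ry": 0,"rz": -0.1397},
    {"x": 0.32,"y": -0.275,"z": 0.051,"rx": 0,"ry": 0,"rz": -0.1397},
    {"x": 0.32,"y": -0.275,"z": 0.051,"rx": 0,"ry": 0,"rz": -0.1397},
    {"x": 0.32,"y": -0.275,"z": 0.051,"rx": 0,"ry": 0,"rz": -0.1397},
    {"x": 0.32,"y": -0.275,"z": 0.051,"rx": 0,"ry": 0,"rz": -0.1397},
    {"x": 0.32,"y": -0.275,"z": 0.051,"rx": 0,"ry": 0,"rz": -0.1397},
    {"x": 0.32,"y": -0.275,"z": 0.051,"rx": 0,"ry": 0,"rz": -0.1397},
    {"x": 0.32,"y": -0.275,"z": 0.051,"rx": 0,"ry": 0,"rz": -0.1397},
    {"x": 0.32,"y": -0.275,"z": 0.051,"rx": 0,"ry": 0,"rz": -0.1397},
    {"x": 0.32,"y": -0.275,"z": 0.051,"rx": 0,"ry": 0,"rz": -0.1397},
    {"x": 0.32,"y": -0.275,"z": 0.051,"rx": 0,"ry": 0,"rz": -0.1397},
    {"x": 0.32,"y": -0.275,"z": 0.051,"rx": 0,"ry": 0,"rz": -0.1397},
    {"x": 0.32,"y": -0.275,"z": 0.151,"rx": 0,"ry": 0,"rz": -0.1397},
    {"x": 0.32,"y": -0.275,"z": 0.151,"rx": 0,"ry": 0,"rz": -0.1397},
    {"x": 0.32,"y": -0.275,"z": 0.151,"rx": 0,"ry": 0,"rz": -0.1397},
    {"x": 0.32,"y": -0.275,"z": 0.151,"rx": 0,"ry": 0,"rz": -0.1397},
  ],
  fingers=0.2,
)

```text
clock: 1.53
tcp_pos: [437.3, -180.1, 77.3]
tool_rot: [-2.479, -1.921, 0.004]
wrist_force: [-1.4, -0.5, -0.0]
finger_gap: 51.3
gripper_force: 0.0
```

jog_arm(
  rows=[
    {"x": 0,"y": 0,"z": 0.028,"rx": 0,"ry": 0,"rz": 0},
    {"x": 0,"y": 0,"z": 0.028,"rx": 0,"ry": 0,"rz": 0},
    {"x": 0,"y": 0,"z": 0.028,"rx": 0,"ry": 0,"rz": 0},
    {"x": 0,"y": 0,"z": 0.028,"rx": 0,"ry": 0,"rz": 0},
  ],
)

```text
clock: 1.87
tcp_pos: [439.3, -180.3, 53.8]
tool_rot: [2.482, 1.924, 0.001]
wrist_force: [-0.0, -0.6, 0.7]
finger_gap: 50.9
gripper_force: 0.0
```

jog_arm(
  rows=[
    {"x": 0,"y": 0,"z": 0,"rx": 0,"ry": 0,"rz": 0},
    {"x": 0,"y": 0,"z": 0,"rx": 0,"ry": 0,"rz": 0},
    {"x": 0,"y": 0,"z": 0,"rx": 0,"ry": 0,"rz": 0},
    {"x": 0,"y": 0,"z": 0,"rx": 0,"ry": 0,"rz": 0},
    {"x": 0,"y": 0,"z": 0,"rx": 0,"ry": 0,"rz": 0},
    {"x": 0,"y": 0,"z": 0,"rx": 0,"ry": 0,"rz": 0},
  ],
  fingers=-1,
)

```text
clock: 2.37
tcp_pos: [439.4, -180.0, 53.9]
tool_rot: [2.48, 1.924, 0.001]
wrist_force: [-3.1, -0.4, 11.9]
finger_gap: 28.6
gripper_force: 59.1
```

jog_arm(
  rows=[
    {"x": 0,"y": 0,"z": -0.04,"rx": 0,"ry": 0,"rz": 0},
    {"x": 0,"y": 0,"z": -0.078,"rx": 0,"ry": 0,"rz": 0},
    {"x": 0,"y": 0,"z": -0.078,"rx": 0,"ry": 0,"rz": 0},
    {"x": -0.242,"y": 0.014,"z": -0.038,"rx": 0,"ry": 0,"rz": -0.1289},
    {"x": -0.242,"y": 0.014,"z": -0.038,"rx": 0,"ry": 0,"rz": -0.1289},
    {"x": -0.242,"y": 0.014,"z": -0.038,"rx": 0,"ry": 0,"rz": -0.1289},
    {"x": -0.242,"y": 0.014,"z": -0.038,"rx": 0,"ry": 0,"rz": -0.1289},
    {"x": -0.242,"y": 0.014,"z": -0.038,"rx": 0,"ry": 0,"rz": -0.1289},
    {"x": -0.242,"y": 0.014,"z": -0.038,"rx": 0,"ry": 0,"rz": -0.1289},
    {"x": -0.242,"y": 0.014,"z": -0.038,"rx": 0,"ry": 0,"rz": -0.1289},
    {"x": -0.242,"y": 0.014,"z": -0.038,"rx": 0,"ry": 0,"rz": -0.1289},
    {"x": -0.242,"y": 0.014,"z": 0.01,"rx": 0,"ry": 0,"rz": -0.1289},
    {"x": -0.242,"y": 0.014,"z": 0.03,"rx": 0,"ry": 0,"rz": -0.1289},
    {"x": -0.242,"y": 0.014,"z": 0.03,"rx": 0,"ry": 0,"rz": -0.1289},
  ],
)

```text
clock: 3.53
tcp_pos: [391.2, -414.9, 19.0]
tool_rot: [-1.523, -2.741, -0.004]
wrist_force: [-1.0, 1.3, -1.2]
finger_gap: 28.8
gripper_force: 38.8
```

jog_arm(
  rows=[
    {"x": 0,"y": 0,"z": 0.01,"rx": 0,"ry": 0,"rz": 0},
    {"x": 0,"y": 0,"z": 0.015,"rx": 0,"ry": 0,"rz": 0},
    {"x": 0,"y": 0,"z": 0.015,"rx": 0,"ry": 0,"rz": 0},
    {"x": 0,"y": 0,"z": 0.015,"rx": 0,"ry": 0,"rz": 0},
  ],
)

```text
clock: 3.87
tcp_pos: [392.8, -417.6, 8.3]
tool_rot: [1.522, 2.747, -0.001]
wrist_force: [0.2, -0.2, 0.1]
finger_gap: 28.3
gripper_force: 64.9
```

Run:
```python
from h import *
s=cam('side');u,v=proj(s,[391,-415,20])[0].astype(int)
cv2.imwrite('pics/c.png',cv2.resize(s['color'][v-60:v+60,u-80:u+80],None,fx=4,fy=4))
print(arm.observe()['gripper_force'])
```

```text
64.92043733596802
```

View pics/c.png

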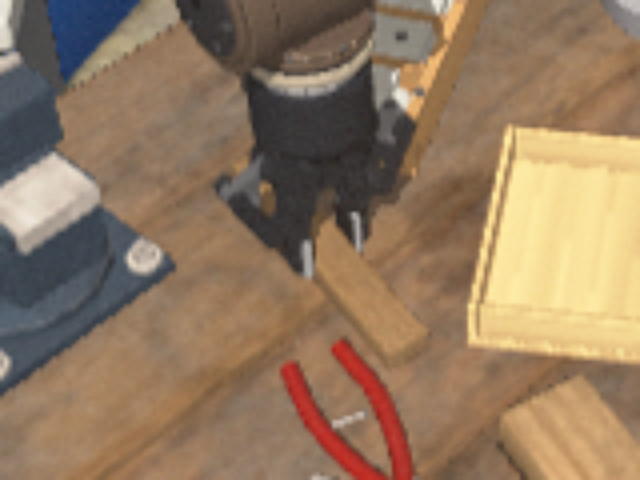

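The side crop shows the batten held level just above the bench, clear of the pliers, bin and block. I'll lower it to contact and release.

jog_arm(
  rows=[
    {"x": 0,"y": 0,"z": 0.002,"rx": 0,"ry": 0,"rz": 0},
    {"x": 0,"y": 0,"z": 0.004,"rx": 0,"ry": 0,"rz": 0},
    {"x": 0,"y": 0,"z": 0.004,"rx": 0,"ry": 0,"rz": 0},
  ],
)

```text
clock: 4.17
tcp_pos: [392.7, -417.8, 5.0]
tool_rot: [1.522, 2.746, -0.001]
wrist_force: [-1.7, 2.4, 16.9]
finger_gap: 28.1
gripper_force: 67.1
```

jog_arm(
  rows=[
    {"x": 0,"y": 0,"z": 0,"rx": 0,"ry": 0,"rz": 0},
    {"x": 0,"y": 0,"z": 0,"rx": 0,"ry": 0,"rz": 0},
    {"x": 0,"y": 0,"z": 0,"rx": 0,"ry": 0,"rz": 0},
    {"x": 0,"y": 0,"z": -0.03,"rx": 0,"ry": 0,"rz": 0},
    {"x": 0,"y": 0,"z": -0.07,"rx": 0,"ry": 0,"rz": 0},
    {"x": 0,"y": 0,"z": -0.12,"rx": 0,"ry": 0,"rz": 0},
    {"x": 0,"y": 0,"z": -0.12,"rx": 0,"ry": 0,"rz": 0},
  ],
  fingers=0.1,
)

```text
clock: 4.75
tcp_pos: [393.6, -419.0, 129.0]
tool_rot: [1.519, 2.742, -0.005]
wrist_force: [0.5, -1.1, 1.3]
finger_gap: 46.9
gripper_force: 0.0
```

Run:
```python
from h import *
y=BY+180
plan([[(blk(31,104,110),y),(blk(31,104,55),y)],[(blk(31,104,38),y)],[(blk(31,104,80),y),(blk(-20,104,90),y)]])
```

```text
0 n>=8.0 xyz [0.213 0.258 0.017] r [-0.0003  0.0012 -0.1127]
0 n>=1.3 xyz [0.214 0.258 0.072] r [-0.0003  0.0012 -0.1127]
1 n>=0.4 xyz [0.    0.    0.017] r [0. 0. 0.]
2 n>=1.0 xyz [ 0.     0.    -0.042] r [0. 0. 0.]
2 n>=1.2 xyz [ 0.051  0.    -0.052] r [0. 0. 0.]
```

Run:
```python
from h import *
y=BY+180
plan([[(blk(31,104,110),y),(blk(31,104,55),y)]],pose([392.8,-417.6,124.3],122))
```

```text
0 n>=8.0 xyz [0.212 0.258 0.014] r [ 0.      0.     -0.1128]
0 n>=1.3 xyz [0.212 0.258 0.069] r [ 0.      0.     -0.1128]
```

jog_arm(
  rows=[
    {"x": 0.212,"y": 0.258,"z": 0.014,"rx": 0,"ry": 0,"rz": -0.1128},
    {"x": 0.212,"y": 0.258,"z": 0.014,"rx": 0,"ry": 0,"rz": -0.1128},
    {"x": 0.212,"y": 0.258,"z": 0.014,"rx": 0,"ry": 0,"rz": -0.1128},
    {"x": 0.212,"y": 0.258,"z": 0.014,"rx": 0,"ry": 0,"rz": -0.1128},
    {"x": 0.212,"y": 0.258,"z": 0.014,"rx": 0,"ry": 0,"rz": -0.1128},
    {"x": 0.212,"y": 0.258,"z": 0.014,"rx": 0,"ry": 0,"rz": -0.1128},
    {"x": 0.212,"y": 0.258,"z": 0.014,"rx": 0,"ry": 0,"rz": -0.1128},
    {"x": 0.212,"y": 0.258,"z": 0.014,"rx": 0,"ry": 0,"rz": -0.1128},
    {"x": 0.212,"y": 0.258,"z": 0.014,"rx": 0,"ry": 0,"rz": -0.1128},
    {"x": 0.212,"y": 0.258,"z": 0.069,"rx": 0,"ry": 0,"rz": -0.1128},
    {"x": 0.212,"y": 0.258,"z": 0.069,"rx": 0,"ry": 0,"rz": -0.1128},
    {"x": 0.212,"y": 0.258,"z": 0.069,"rx": 0,"ry": 0,"rz": -0.1128},
    {"x": 0.212,"y": 0.258,"z": 0.069,"rx": 0,"ry": 0,"rz": -0.1128},
    {"x": 0.212,"y": 0.258,"z": 0.069,"rx": 0,"ry": 0,"rz": -0.1128},
  ],
  fingers=-1,
)

```text
clock: 5.92
tcp_pos: [499.1, -101.4, 55.0]
tool_rot: [0.475, 3.104, -0.0]
wrist_force: [0.4, 0.3, 0.1]
finger_gap: -0.2
gripper_force: 0.0
```

Run:
```python
from h import *
s=arm.observe();print(s['tcp_pos'],blk(31,104),s['wrist_force'],s['tool_rot'],s['finger_gap'])
y=BY+180
plan([[(blk(31,104,38),y)]])
```

```text
[ 499.12074539 -101.39761632   55.03018687] [np.float64(499.0816925786376), np.float64(-101.72927039424587), 0] [0.38239147 0.32037403 0.09122256] [ 4.75379827e-01  3.10449059e+00 -3.67554208e-04] -0.24454211811117216
0 n>=0.4 xyz [0.    0.    0.017] r [0.     0.0001 0.    ]
```

Spot on. Press slowly.

jog_arm(
  rows=[
    {"x": 0,"y": 0,"z": 0.004,"rx": 0,"ry": 0,"rz": 0},
    {"x": 0,"y": 0,"z": 0.007,"rx": 0,"ry": 0,"rz": 0},
    {"x": 0,"y": 0,"z": 0.009,"rx": 0,"ry": 0,"rz": 0},
    {"x": 0,"y": 0,"z": 0.011,"rx": 0,"ry": 0,"rz": 0},
    {"x": 0,"y": 0,"z": 0.013,"rx": 0,"ry": 0,"rz": 0},
    {"x": 0,"y": 0,"z": 0.015,"rx": 0,"ry": 0,"rz": 0},
    {"x": 0,"y": 0,"z": 0.015,"rx": 0,"ry": 0,"rz": 0},
  ],
)

```text
clock: 6.5
tcp_pos: [500.8, -101.7, 39.7]
tool_rot: [0.474, 3.1, -0.002]
wrist_force: [6.8, -1.7, 3.9]
finger_gap: -0.3
gripper_force: 3.4
```

jog_arm(
  rows=[
    {"x": 0,"y": 0,"z": 0.002,"rx": 0,"ry": 0,"rz": 0},
    {"x": 0,"y": 0,"z": 0.002,"rx": 0,"ry": 0,"rz": 0},
    {"x": 0,"y": 0,"z": -0.03,"rx": 0,"ry": 0,"rz": 0},
    {"x": 0,"y": 0,"z": -0.062,"rx": 0,"ry": 0,"rz": 0},
    {"x": 0.051,"y": 0,"z": -0.062,"rx": 0,"ry": 0,"rz": 0},
    {"x": 0.051,"y": 0,"z": -0.062,"rx": 0,"ry": 0,"rz": 0},
    {"x": 0.051,"y": 0,"z": -0.062,"rx": 0,"ry": 0,"rz": 0},
  ],
  fingers=0.3,
)

```text
clock: 7.08
tcp_pos: [447.5, -84.8, 101.6]
tool_rot: [-0.474, -3.104, -0.0]
wrist_force: [1.1, -0.0, -0.7]
finger_gap: 55.3
gripper_force: 0.0
```

Run:
```python
from h import *
s=cam('side'); cv2.imwrite('pics/d.png',cv2.resize(s['color'][125:225,170:270],None,fx=6,fy=6,interpolation=cv2.INTER_CUBIC))
P=cloud(s); m=(P[...,2]>52)&(P[...,2]<75); Q=P[m]; a=np.deg2rad(BY)
d=Q[:,:2]-BC; X=d@[np.cos(a),np.sin(a)]; Y=d@[-np.sin(a),np.cos(a)]
k=(abs(X)<60)&(abs(Y-104)<30); print(k.sum(), [(round(float(np.median(X[k&(abs(Q[:,2]-z)<1.5)])),1),z) for z in(54,58,62,66,69) if (k&(abs(Q[:,2]-z)<1.5)).any()], Y[k].min(),Y[k].max(), Q[k][:,2].max())
```

```text
164 [(-2.8, 54), (-9.5, 58), (-15.4, 62), (-18.6, 66), (-20.3, 69)] 77.70772643088878 132.06356830774678 74.01731186893876
```

View pics/d.png

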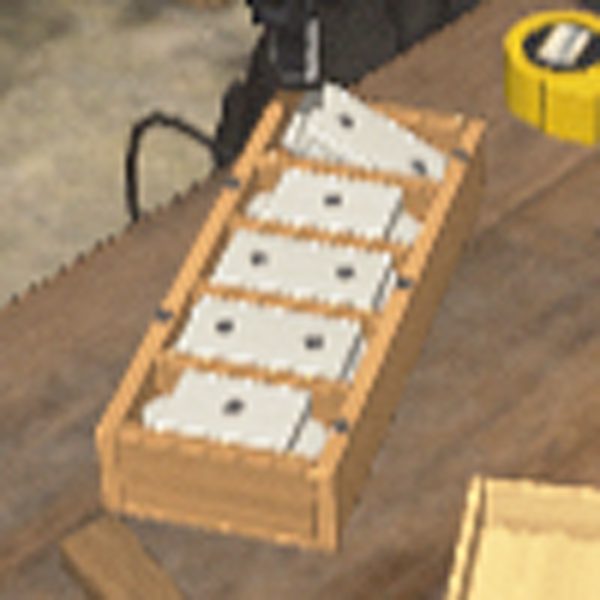

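The crop shows the pocket 4 plate tipped, its near end up at crop (330,100) below the gripper. Grasp it.

jog_arm(
  rows=[
    {"x": 0,"y": 0,"z": 0.03,"rx": 0,"ry": 0,"rz": 0},
    {"x": 0,"y": 0,"z": 0.045,"rx": 0,"ry": 0,"rz": 0},
    {"x": 0,"y": 0,"z": 0.049,"rx": 0,"ry": 0,"rz": 0},
    {"x": 0,"y": 0,"z": 0.049,"rx": 0,"ry": 0,"rz": 0},
    {"x": 0,"y": 0,"z": 0.049,"rx": 0,"ry": 0,"rz": 0},
  ],
)

```text
clock: 7.55
tcp_pos: [450.5, -85.9, 52.4]
tool_rot: [-0.475, -3.105, 0.0]
wrist_force: [0.8, -0.2, -0.3]
finger_gap: 55.8
gripper_force: 0.0
```

jog_arm(
  rows=[
    {"x": 0,"y": 0,"z": 0,"rx": 0,"ry": 0,"rz": 0},
    {"x": 0,"y": 0,"z": 0,"rx": 0,"ry": 0,"rz": 0},
    {"x": 0,"y": 0,"z": 0,"rx": 0,"ry": 0,"rz": 0},
    {"x": 0,"y": 0,"z": 0,"rx": 0,"ry": 0,"rz": 0},
    {"x": 0,"y": 0,"z": 0,"rx": 0,"ry": 0,"rz": 0},
  ],
  fingers=-1,
)

```text
clock: 7.97
tcp_pos: [450.5, -85.8, 52.8]
tool_rot: [0.474, 3.104, -0.001]
wrist_force: [0.5, 0.2, 5.7]
finger_gap: 38.3
gripper_force: 61.6
```

jog_arm(
  rows=[
    {"x": 0,"y": 0,"z": -0.02,"rx": 0,"ry": 0,"rz": 0},
    {"x": 0,"y": 0,"z": -0.05,"rx": 0,"ry": 0,"rz": 0},
    {"x": 0,"y": 0,"z": -0.08,"rx": 0,"ry": 0,"rz": 0},
    {"x": 0,"y": 0,"z": -0.08,"rx": 0,"ry": 0,"rz": 0},
    {"x": 0,"y": 0,"z": -0.08,"rx": 0,"ry": 0,"rz": 0},
  ],
)

```text
clock: 8.38
tcp_pos: [450.3, -85.8, 133.3]
tool_rot: [0.474, 3.103, -0.001]
wrist_force: [0.2, -1.0, -1.3]
finger_gap: 37.9
gripper_force: 61.2
```

Run:
```python
from h import *
s=cam('side'); c=cam('top'); print(arm.observe())
A=s['color'][85:225,150:290]
u,v=proj(c,now()[0])[0].astype(int); B=c['color'][v-70:v+70,u-70:u+70]
cv2.imwrite('pics/e.png',cv2.resize(np.hstack([A,B]),None,fx=2.8,fy=2.8))
```

```text
{'clock': 8.4833, 'joints': array([-3.32505998e-01,  4.06052416e-01,  2.06589214e+00, -1.33832331e-04,
        6.70908317e-01, -1.59977345e+00]), 'qvel': array([ 0.00157648,  0.0195527 ,  0.00098534,  0.00025332,  0.00083357,
       -0.00076356]), 'tau': array([ 5.61582693e-02, -4.92105103e+01, -1.78132868e+01,  7.30624524e-04,
       -2.86974432e-02, -4.73051102e-05]), 'tcp_pos': array([449.47972961, -85.52140157, 131.59275645]), 'tool_rot': array([-4.74601440e-01, -3.10426743e+00, -2.27287105e-04]), 'wrist_force': array([ 0.01050133, -0.9647435 , -1.84659046]), 'wrist_torque': array([0.04325514, 0.02203877, 0.0038723 ]), 'gripper_force': 61.210941933095455, 'finger_gap': 38.08009626044811}
```

View pics/e.png

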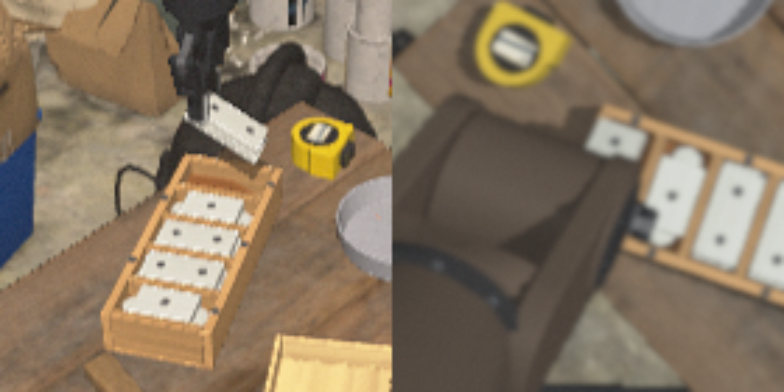

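The plate is held by its raised end, tilted 30°, and hangs clear above the block. Now I'll measure the bin and plan its placing.

```bash
cat >> h.py <<'E'
def cont(c=None):
    c=c or cam('top'); P=cloud(c); m=((P[...,2]>24)&(P[...,2]<44)).astype(np.uint8)
    out={}
    n,l,st,_=cv2.connectedComponentsWithStats(m)
    for k in range(1,n):
        if st[k,4]<150: continue
        Q=P[l==k][:,:2].astype(np.float32); r=cv2.minAreaRect(Q); w=sorted(r[1])
        if abs(w[0]-125)<9 and abs(w[1]-165)<9:
            a=r[2] if r[1][0]<r[1][1] else r[2]-90
            out['bin']=(np.array(r[0]),(a+90)%180-90)
        elif abs(w[0]-151)<9 and abs(w[1]-151)<9: out['dish']=(np.array(cv2.minEnclosingCircle(Q)[0]),0)
    return out
def inbox(b,x,y,z):
    (c,a)=b; a=np.deg2rad(a); return [c[0]+x*np.cos(a)-y*np.sin(a),c[1]+x*np.sin(a)+y*np.cos(a),z]
E
python3 - <<'E'
from h import *
k=cont(); print(k); b=k['bin']; y=b[1]+180
print(now())
plan([[(inbox(b,-25,-37,125),y,0),(inbox(b,-25,-37,70),y,-30)],[(inbox(b,-25,-37,17),y,-30)],[(inbox(b,-45,-37,60),y,-30)]],pose(blk(-20,104,132.5),BY+180))
E
```

```text
{'dish': (array([ 663.96490479, -151.98873901]), 0), 'bin': (array([ 560.24804688, -419.60668945]), -11.069442749023438)}
(array([449.43120562, -85.49455796, 131.28710758]), Rotation.from_matrix(array([[-9.54335029e-01,  2.98732136e-01, -1.94017342e-03],
                            [ 2.98731603e-01,  9.54337000e-01,  5.65535907e-04],
                            [ 2.02052303e-03, -3.98803906e-05, -9.99997958e-01]])))
0 n>=8.9 xyz [-0.184 -0.325  0.007] r [ 0.      0.     -0.0176]
0 n>=4.2 xyz [-0.184 -0.325  0.062] r [-0.0046 -0.0832 -0.0172]
1 n>=1.3 xyz [0.026 0.    0.046] r [0. 0. 0.]
2 n>=1.1 xyz [-0.004  0.    -0.047] r [0. 0. 0.]
```

jog_arm(
  rows=[
    {"x": -0.184,"y": -0.325,"z": 0.007,"rx": 0,"ry": 0,"rz": -0.0176},
    {"x": -0.184,"y": -0.325,"z": 0.007,"rx": 0,"ry": 0,"rz": -0.0176},
    {"x": -0.184,"y": -0.325,"z": 0.007,"rx": 0,"ry": 0,"rz": -0.0176},
    {"x": -0.184,"y": -0.325,"z": 0.007,"rx": 0,"ry": 0,"rz": -0.0176},
    {"x": -0.184,"y": -0.325,"z": 0.007,"rx": 0,"ry": 0,"rz": -0.0176},
    {"x": -0.184,"y": -0.325,"z": 0.007,"rx": 0,"ry": 0,"rz": -0.0176},
    {"x": -0.184,"y": -0.325,"z": 0.007,"rx": 0,"ry": 0,"rz": -0.0176},
    {"x": -0.184,"y": -0.325,"z": 0.007,"rx": 0,"ry": 0,"rz": -0.0176},
    {"x": -0.184,"y": -0.325,"z": 0.007,"rx": 0,"ry": 0,"rz": -0.0176},
    {"x": -0.184,"y": -0.325,"z": 0.007,"rx": 0,"ry": 0,"rz": -0.0176},
    {"x": -0.184,"y": -0.325,"z": 0.062,"rx": -0.0046,"ry": -0.0832,"rz": -0.0172},
    {"x": -0.184,"y": -0.325,"z": 0.062,"rx": -0.0046,"ry": -0.0832,"rz": -0.0172},
    {"x": -0.184,"y": -0.325,"z": 0.062,"rx": -0.0046,"ry": -0.0832,"rz": -0.0172},
    {"x": -0.184,"y": -0.325,"z": 0.062,"rx": -0.0046,"ry": -0.0832,"rz": -0.0172},
    {"x": -0.184,"y": -0.325,"z": 0.062,"rx": -0.0046,"ry": -0.0832,"rz": -0.0172},
    {"x": -0.184,"y": -0.325,"z": 0.062,"rx": -0.0046,"ry": -0.0832,"rz": -0.0172},
    {"x": -0.184,"y": -0.325,"z": 0.062,"rx": -0.0046,"ry": -0.0832,"rz": -0.0172},
  ],
)

```text
clock: 9.95
tcp_pos: [559.6, -449.9, 94.7]
tool_rot: [0.308, 2.688, -0.089]
wrist_force: [0.0, 0.1, -2.9]
finger_gap: 38.3
gripper_force: 61.6
```

Run:
```python
from h import *
s=cam('side'); o=arm.observe(); print(o['tcp_pos'],o['tool_rot'],o['finger_gap'],o['gripper_force'],o['joints'])
k=cont(); print(k)
b=(np.array([560.25,-419.6]),-11.07); print(inbox(b,-25,-37,70), pose([0,0,0],168.93,-30)[1].as_rotvec())
cv2.imwrite('pics/f.png',cv2.resize(s['color'][130:290,190:350],None,fx=3.5,fy=3.5))
```

```text
[ 559.36742823 -450.01647763   94.51183124] [ 0.30875138  2.68821852 -0.08910199] 38.033396171358746 61.55181812122464 [-0.85454493  0.67534157  1.71260257  0.58001594  0.44776021 -2.68487424]
{'dish': (array([ 663.35058594, -152.12916565]), 0)}
[np.float64(528.610865605201), np.float64(-451.1113499353462), 70] [ 0.25267202  2.60740331 -0.06770326]
```

View pics/f.png

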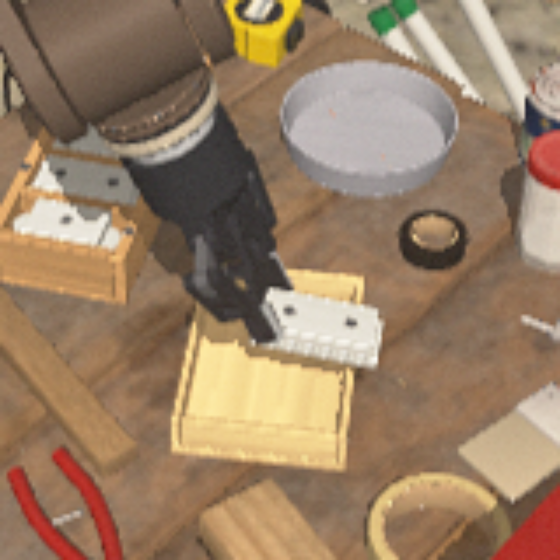

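The side crop shows the plate still held over the bin at (320,330). The last joint sits at its limit, though, so this lean won't work. I'll untilt, turn half round and lean the other way.

Run:
```python
from h import *
b=(np.array([560.25,-419.6]),-11.07)
print(now()[1].as_matrix().round(3))
plan([[([545,-430,130],150,0)]])
```

```text
[[-0.882  0.23   0.411]
 [ 0.202  0.973 -0.11 ]
 [-0.425 -0.014 -0.905]]
0 n>=4.2 xyz [ 0.002  0.016 -0.04 ] r [0.008  0.0697 0.0461]
```

jog_arm(
  rows=[
    {"x": 0.002,"y": 0.016,"z": -0.04,"rx": 0.008,"ry": 0.0697,"rz": 0.0461},
    {"x": 0.002,"y": 0.016,"z": -0.04,"rx": 0.008,"ry": 0.0697,"rz": 0.0461},
    {"x": 0.002,"y": 0.016,"z": -0.04,"rx": 0.008,"ry": 0.0697,"rz": 0.0461},
    {"x": 0.002,"y": 0.016,"z": -0.04,"rx": 0.008,"ry": 0.0697,"rz": 0.0461},
    {"x": 0.002,"y": 0.016,"z": -0.04,"rx": 0.008,"ry": 0.0697,"rz": 0.0461},
    {"x": 0.002,"y": 0.016,"z": -0.04,"rx": 0.008,"ry": 0.0697,"rz": 0.0461},
    {"x": 0.002,"y": 0.016,"z": -0.04,"rx": 0.008,"ry": 0.0697,"rz": 0.0461},
    {"x": 0.002,"y": 0.016,"z": -0.04,"rx": 0.008,"ry": 0.0697,"rz": 0.0461},
    {"x": 0.002,"y": 0.016,"z": -0.04,"rx": 0.008,"ry": 0.0697,"rz": 0.0461},
    {"x": 0.002,"y": 0.016,"z": -0.04,"rx": 0.008,"ry": 0.0697,"rz": 0.0461},
  ],
)

```text
clock: 10.88
tcp_pos: [544.7, -430.1, 130.8]
tool_rot: [0.814, 3.031, -0.001]
wrist_force: [-0.3, 0.2, -1.8]
finger_gap: 38.1
gripper_force: 61.5
```

Run:
```python
from h import *
print(now()[0],now()[1].as_matrix().round(3),arm.observe()['joints'].round(2),arm.observe()['gripper_force'])
b=(np.array([560.25,-419.6]),-11.07);y=b[1]
plan([[([550,-430,130],75,0),([550,-430,130],y,0)],[(inbox(b,29,-37,70),y,-30)],[(inbox(b,29,-37,17),y,-30)]])
```

```text
[ 544.7364056  -430.05965005  130.78162232] [[-0.865  0.501  0.003]
 [ 0.501  0.865 -0.001]
 [-0.003  0.    -1.   ]] [-0.76  0.69  1.47  0.    0.98 -1.81] 61.499688774347305
0 n>=10.5 xyz [-0.005  0.003  0.001] r [0.0003 0.0004 0.2081]
0 n>=12.0 xyz [-0.005  0.003  0.001] r [6.000e-04 1.000e-04 4.472e-01]
1 n>=4.2 xyz [0.037 0.025 0.06 ] r [ 0.     -0.0833  0.    ]
2 n>=1.3 xyz [0.026 0.    0.046] r [0. 0. 0.]
```

jog_arm(
  rows=[
    {"x": 0,"y": 0,"z": 0,"rx": 0,"ry": 0,"rz": 0.2236},
    {"x": 0,"y": 0,"z": 0,"rx": 0,"ry": 0,"rz": 0.2236},
    {"x": 0,"y": 0,"z": 0,"rx": 0,"ry": 0,"rz": 0.2236},
    {"x": 0,"y": 0,"z": 0,"rx": 0,"ry": 0,"rz": 0.2236},
    {"x": 0,"y": 0,"z": 0,"rx": 0,"ry": 0,"rz": 0.2236},
    {"x": 0,"y": 0,"z": 0,"rx": 0,"ry": 0,"rz": 0.2236},
    {"x": 0,"y": 0,"z": 0,"rx": 0,"ry": 0,"rz": 0.2236},
    {"x": 0,"y": 0,"z": 0,"rx": 0,"ry": 0,"rz": 0.2236},
    {"x": 0,"y": 0,"z": 0,"rx": 0,"ry": 0,"rz": 0.2236},
    {"x": 0,"y": 0,"z": 0,"rx": 0,"ry": 0,"rz": 0.2236},
    {"x": 0,"y": 0,"z": 0,"rx": 0,"ry": 0,"rz": 0.2236},
    {"x": 0,"y": 0,"z": 0,"rx": 0,"ry": 0,"rz": 0.2236},
  ],
)

```text
clock: 11.88
tcp_pos: [544.9, -430.2, 131.2]
tool_rot: [2.587, 1.777, 0.002]
wrist_force: [-0.1, -0.3, -2.0]
finger_gap: 38.0
gripper_force: 61.5
```

jog_arm(
  rows=[
    {"x": 0,"y": 0,"z": 0,"rx": 0,"ry": 0,"rz": 0.2236},
    {"x": 0,"y": 0,"z": 0,"rx": 0,"ry": 0,"rz": 0.2236},
    {"x": 0,"y": 0,"z": 0,"rx": 0,"ry": 0,"rz": 0.2236},
    {"x": 0,"y": 0,"z": 0,"rx": 0,"ry": 0,"rz": 0.2236},
    {"x": 0,"y": 0,"z": 0,"rx": 0,"ry": 0,"rz": 0.2236},
    {"x": 0,"y": 0,"z": 0,"rx": 0,"ry": 0,"rz": 0.2236},
    {"x": 0,"y": 0,"z": 0,"rx": 0,"ry": 0,"rz": 0.2236},
    {"x": 0,"y": 0,"z": 0,"rx": 0,"ry": 0,"rz": 0.2236},
    {"x": 0,"y": 0,"z": 0,"rx": 0,"ry": 0,"rz": 0.2236},
    {"x": 0,"y": 0,"z": 0,"rx": 0,"ry": 0,"rz": 0.2236},
    {"x": 0,"y": 0,"z": 0,"rx": 0,"ry": 0,"rz": 0.2236},
    {"x": 0,"y": 0,"z": 0,"rx": 0,"ry": 0,"rz": 0.2236},
    {"x": 0,"y": 0,"z": 0,"rx": 0,"ry": 0,"rz": 0.2236},
  ],
)

```text
clock: 12.97
tcp_pos: [545.0, -430.2, 131.2]
tool_rot: [3.125, -0.306, 0.005]
wrist_force: [-0.3, -0.9, -2.3]
finger_gap: 37.5
gripper_force: 61.5
```

Run:
```python
from h import *
print(now()[0],now()[1].as_matrix().round(3),arm.observe()['joints'].round(2),arm.observe()['gripper_force'])
print(cont())
b=(np.array([560.25,-419.6]),-11.07);y=b[1]
plan([[(inbox(b,29,-37,80),y,-30)],[(inbox(b,29,-37,17),y,-30)],[(inbox(b,49,-37,80),y,-30)]])
```

```text
[ 544.95479322 -430.18552453  131.18758621] [[ 0.981 -0.194  0.003]
 [-0.194 -0.981 -0.002]
 [ 0.003  0.001 -1.   ]] [-0.76  0.69  1.47  0.    0.98  1.  ] 61.4836897328496
{'dish': (array([ 664.18505859, -152.23660278]), 0)}
0 n>=4.2 xyz [0.042 0.024 0.051] r [ 0.0002 -0.0838  0.0001]
1 n>=1.5 xyz [0.032 0.    0.055] r [0. 0. 0.]
2 n>=1.6 xyz [-0.014  0.    -0.065] r [0. 0. 0.]
```

jog_arm(
  rows=[
    {"x": 0.042,"y": 0.024,"z": 0.051,"rx": 0,"ry": -0.0833,"rz": 0},
    {"x": 0.042,"y": 0.024,"z": 0.051,"rx": 0,"ry": -0.0833,"rz": 0},
    {"x": 0.042,"y": 0.024,"z": 0.051,"rx": 0,"ry": -0.0833,"rz": 0},
    {"x": 0.042,"y": 0.024,"z": 0.051,"rx": 0,"ry": -0.0833,"rz": 0},
    {"x": 0.042,"y": 0.024,"z": 0.051,"rx": 0,"ry": -0.0833,"rz": 0},
    {"x": 0.042,"y": 0.024,"z": 0.051,"rx": 0,"ry": -0.0833,"rz": 0},
    {"x": 0.042,"y": 0.024,"z": 0.051,"rx": 0,"ry": -0.0833,"rz": 0},
  ],
)

```text
clock: 13.6
tcp_pos: [582.1, -461.8, 79.4]
tool_rot: [-2.976, 0.287, 0.791]
wrist_force: [0.1, 0.8, -2.2]
finger_gap: 38.3
gripper_force: 61.6
```

Run:
```python
from h import *
s=cam('side'); print(now()[0],now()[1].as_matrix().round(3),arm.observe()['gripper_force'])
b=(np.array([560.25,-419.6]),-11.07);y=b[1]
plan([[(inbox(b,29,-37,17),y,-30)],[(inbox(b,49,-37,80),y,-30)]])
im=s['color'].copy()
for x in(-62.5,62.5):
  for yy in(-82.5,82.5):
    q=proj(s,inbox(b,x,yy,35))[0]; cv2.circle(im,tuple(int(t) for t in q.round()),1,(0,0,255),-1)
cv2.imwrite('pics/g.png',cv2.resize(im[150:290,210:350],None,fx=4,fy=4))
```

```text
[ 581.92428632 -461.95411613   80.34351285] [[ 0.852 -0.192 -0.487]
 [-0.167 -0.981  0.094]
 [-0.496  0.001 -0.868]] 61.551268603652716
0 n>=1.5 xyz [0.031 0.    0.055] r [ 0.0001 -0.0008  0.    ]
1 n>=1.6 xyz [-0.014  0.    -0.065] r [0. 0. 0.]
```

View pics/g.png

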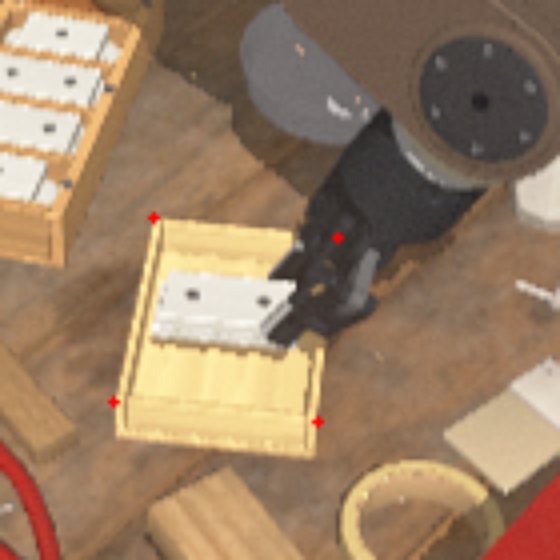

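The crop shows the red dots of the measured bin rim matching the bin, so it hasn't moved. The plate is level inside its outline, and I'll lower it.

jog_arm(
  rows=[
    {"x": 0.016,"y": 0,"z": 0.028,"rx": 0,"ry": 0,"rz": 0},
    {"x": 0.026,"y": 0,"z": 0.046,"rx": 0,"ry": 0,"rz": 0},
    {"x": 0.03,"y": 0,"z": 0.053,"rx": 0,"ry": 0,"rz": 0},
    {"x": 0.03,"y": 0,"z": 0.053,"rx": 0,"ry": 0,"rz": 0},
    {"x": 0.03,"y": 0,"z": 0.053,"rx": 0,"ry": 0,"rz": 0},
  ],
)

```text
clock: 14.07
tcp_pos: [581.8, -462.3, 20.7]
tool_rot: [-2.977, 0.29, 0.791]
wrist_force: [0.3, 0.7, -1.3]
finger_gap: 37.8
gripper_force: 61.6
```

jog_arm(
  rows=[
    {"x": 0.001,"y": 0,"z": 0.002,"rx": 0,"ry": 0,"rz": 0},
    {"x": 0.002,"y": 0,"z": 0.004,"rx": 0,"ry": 0,"rz": 0},
    {"x": 0.002,"y": 0,"z": 0.004,"rx": 0,"ry": 0,"rz": 0},
  ],
)

```text
clock: 14.32
tcp_pos: [581.9, -462.2, 16.1]
tool_rot: [-2.978, 0.29, 0.79]
wrist_force: [0.8, -1.1, -0.3]
finger_gap: 38.2
gripper_force: 61.8
```

jog_arm(
  rows=[
    {"x": 0,"y": 0,"z": 0,"rx": 0,"ry": 0,"rz": 0},
    {"x": 0,"y": 0,"z": 0,"rx": 0,"ry": 0,"rz": 0},
    {"x": 0,"y": 0,"z": 0,"rx": 0,"ry": 0,"rz": 0},
    {"x": 0,"y": 0,"z": 0,"rx": 0,"ry": 0,"rz": 0},
    {"x": 0,"y": 0,"z": -0.02,"rx": 0,"ry": 0,"rz": 0},
    {"x": 0,"y": 0,"z": -0.05,"rx": 0,"ry": 0,"rz": 0},
    {"x": 0,"y": 0,"z": -0.09,"rx": 0,"ry": 0,"rz": 0},
    {"x": 0,"y": 0,"z": -0.09,"rx": 0,"ry": 0.0833,"rz": 0},
    {"x": 0,"y": 0,"z": -0.09,"rx": 0,"ry": 0.0833,"rz": 0},
    {"x": 0,"y": 0,"z": -0.09,"rx": 0,"ry": 0.0833,"rz": 0},
    {"x": 0,"y": 0,"z": -0.09,"rx": 0,"ry": 0.0833,"rz": 0},
    {"x": 0,"y": 0,"z": -0.09,"rx": 0,"ry": 0.0833,"rz": 0},
    {"x": 0,"y": 0,"z": -0.09,"rx": 0,"ry": 0.0833,"rz": 0},
    {"x": 0,"y": 0,"z": -0.09,"rx": 0,"ry": 0.0833,"rz": 0},
  ],
  fingers=0.1,
)

```text
clock: 15.48
tcp_pos: [625.3, -470.5, 93.6]
tool_rot: [3.125, -0.304, 0.003]
wrist_force: [0.3, -0.1, 0.9]
finger_gap: 47.0
gripper_force: 0.0
```

```bash
cat >> h.py <<'E'
def blocks(b,c,zlo,zhi,wx=56,wy=76):
    """points of an inner region of a container (frame b) in camera c"""
    P=cloud(c).reshape(-1,3); a=np.deg2rad(b[1]); d=P[:,:2]-b[0]
    X=d@[np.cos(a),np.sin(a)]; Y=d@[-np.sin(a),np.cos(a)]
    k=(abs(X)<wx)&(abs(Y)<wy)&(P[:,2]>zlo)&(P[:,2]<zhi); return X[k],Y[k],P[k,2]
E
python3 - <<'E'
from h import *
s=cam('side'); print(now()[0],now()[1].as_matrix().round(3))
b=(np.array([560.25,-419.6]),-11.07)
X,Y,Z=blocks(b,s,18,34); print(len(X),np.percentile(X,[2,50,98]),np.percentile(Y,[2,50,98]),np.percentile(Z,[5,50,95]))
cv2.imwrite('pics/i.png',cv2.resize(s['color'][150:290,210:350],None,fx=4,fy=4))
y=BY
plan([[(blk(-31,52,110),y),(blk(-31,52,55),y)]])
E
```

```text
[ 625.71463457 -470.38239756   93.09182356] [[ 0.981 -0.192  0.001]
 [-0.192 -0.981 -0.002]
 [ 0.002  0.001 -1.   ]]
467 [-37.73808393   2.15134337  40.67845707] [-58.71626913 -40.73372966  75.37540796] [19.6911343  26.79218981 30.01886982]
0 n>=9.4 xyz [-0.262 -0.293 -0.018] r [ 0.0002 -0.0003  0.0176]
0 n>=1.3 xyz [-0.263 -0.293  0.037] r [ 0.0002 -0.0003  0.0176]
```

View pics/i.png

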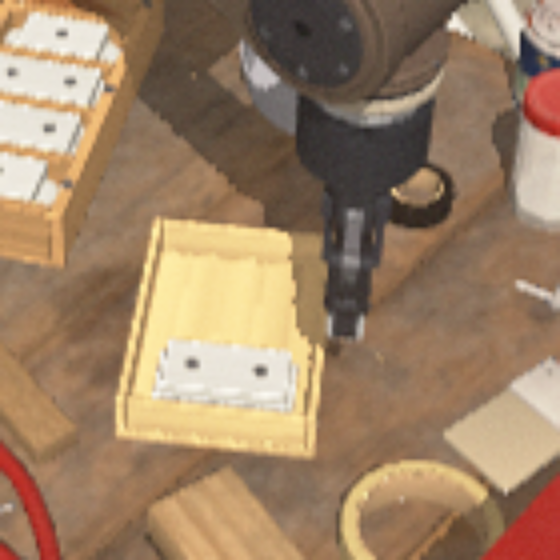

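The first plate lies flat in the bin at bin-frame (1,-38), seen at crop (225,370). I'll push it nearer the wall with shut fingers to make room for the other two.

Run:
```python
from h import *
b=(np.array([560.25,-419.6]),-11.07);y=b[1]
plan([[(inbox(b,0,6,80),y),(inbox(b,0,6,16),y),(inbox(b,0,-20,16),y),(inbox(b,0,-14,16),y),(inbox(b,0,-14,110),y)]])
plan([[(blk(-31,52,110),BY),(blk(-31,52,55),BY)]],pose(inbox(b,0,-14,110),y))
```

```text
0 n>=2.1 xyz [-0.074 -0.043  0.013] r [ 0.0002 -0.0003  0.    ]
0 n>=1.5 xyz [-0.074 -0.043  0.077] r [ 0.0002 -0.0003  0.    ]
0 n>=0.6 xyz [-0.074 -0.017  0.077] r [ 0.0002 -0.0003  0.    ]
0 n>=0.1 xyz [-0.074 -0.023  0.077] r [ 0.0002 -0.0003  0.    ]
0 n>=2.3 xyz [-0.074 -0.023 -0.017] r [ 0.0002 -0.0003  0.    ]
0 n>=7.9 xyz [-0.188 -0.269  0.   ] r [0.     0.     0.0176]
0 n>=1.3 xyz [-0.188 -0.269  0.055] r [0.     0.     0.0176]
```

jog_arm(
  rows=[
    {"x": -0.074,"y": -0.043,"z": 0.013,"rx": 0,"ry": 0,"rz": 0},
    {"x": -0.074,"y": -0.043,"z": 0.013,"rx": 0,"ry": 0,"rz": 0},
    {"x": -0.074,"y": -0.043,"z": 0.013,"rx": 0,"ry": 0,"rz": 0},
    {"x": -0.074,"y": -0.043,"z": 0.013,"rx": 0,"ry": 0,"rz": 0},
    {"x": -0.074,"y": -0.043,"z": 0.05,"rx": 0,"ry": 0,"rz": 0},
    {"x": -0.074,"y": -0.043,"z": 0.077,"rx": 0,"ry": 0,"rz": 0},
    {"x": -0.074,"y": -0.043,"z": 0.077,"rx": 0,"ry": 0,"rz": 0},
    {"x": -0.074,"y": -0.036,"z": 0.077,"rx": 0,"ry": 0,"rz": 0},
    {"x": -0.074,"y": -0.03,"z": 0.077,"rx": 0,"ry": 0,"rz": 0},
    {"x": -0.074,"y": -0.025,"z": 0.077,"rx": 0,"ry": 0,"rz": 0},
    {"x": -0.074,"y": -0.021,"z": 0.077,"rx": 0,"ry": 0,"rz": 0},
    {"x": -0.074,"y": -0.018,"z": 0.077,"rx": 0,"ry": 0,"rz": 0},
    {"x": -0.074,"y": -0.018,"z": 0.077,"rx": 0,"ry": 0,"rz": 0},
  ],
  fingers=-1,
)

```text
clock: 16.62
tcp_pos: [556.8, -439.5, 17.1]
tool_rot: [3.124, -0.304, 0.007]
wrist_force: [0.4, 1.1, 2.4]
finger_gap: -0.1
gripper_force: 0.9
```

jog_arm(
  rows=[
    {"x": 0,"y": -0.006,"z": 0,"rx": 0,"ry": 0,"rz": 0},
    {"x": 0,"y": -0.006,"z": -0.03,"rx": 0,"ry": 0,"rz": 0},
    {"x": 0,"y": -0.006,"z": -0.07,"rx": 0,"ry": 0,"rz": 0},
    {"x": 0,"y": -0.006,"z": -0.094,"rx": 0,"ry": 0,"rz": 0},
    {"x": 0,"y": -0.006,"z": -0.094,"rx": 0,"ry": 0,"rz": 0},
    {"x": 0,"y": -0.006,"z": -0.094,"rx": 0,"ry": 0,"rz": 0},
  ],
)

```text
clock: 17.12
tcp_pos: [557.8, -432.5, 111.4]
tool_rot: [3.124, -0.303, 0.008]
wrist_force: [-0.1, -0.1, -0.5]
finger_gap: 0.2
gripper_force: 0.0
```

Run:
```python
from h import *
s=cam('side'); print(now()[0],now()[1].as_matrix().round(3))
b=(np.array([560.25,-419.6]),-11.07)
X,Y,Z=blocks(b,s,22,31,50,68); print(len(X),np.percentile(X,[2,50,98]),np.percentile(Y,[2,50,98]),np.percentile(Z,[5,50,95]))
plan([[(blk(-31,52,110),BY),(blk(-31,52,55),BY)]])
```

```text
[ 557.32015324 -432.07415251  109.82501866] [[ 0.981 -0.192  0.003]
 [-0.192 -0.981 -0.002]
 [ 0.003  0.001 -1.   ]]
326 [-37.37806055   1.68339163  39.17624221] [-66.20223761 -50.0520674  -33.23108149] [23.82892471 27.03865946 29.72352498]
0 n>=7.9 xyz [-0.188 -0.268 -0.001] r [ 0.0002 -0.0005  0.0176]
0 n>=1.3 xyz [-0.188 -0.268  0.054] r [ 0.0002 -0.0005  0.0176]
```

jog_arm(
  rows=[
    {"x": -0.188,"y": -0.268,"z": 0,"rx": 0,"ry": 0,"rz": 0.0176},
    {"x": -0.188,"y": -0.268,"z": 0,"rx": 0,"ry": 0,"rz": 0.0176},
    {"x": -0.188,"y": -0.268,"z": 0,"rx": 0,"ry": 0,"rz": 0.0176},
    {"x": -0.188,"y": -0.268,"z": 0,"rx": 0,"ry": 0,"rz": 0.0176},
    {"x": -0.188,"y": -0.268,"z": 0,"rx": 0,"ry": 0,"rz": 0.0176},
    {"x": -0.188,"y": -0.268,"z": 0,"rx": 0,"ry": 0,"rz": 0.0176},
    {"x": -0.188,"y": -0.268,"z": 0,"rx": 0,"ry": 0,"rz": 0.0176},
    {"x": -0.188,"y": -0.268,"z": 0,"rx": 0,"ry": 0,"rz": 0.0176},
    {"x": -0.188,"y": -0.268,"z": 0,"rx": 0,"ry": 0,"rz": 0.0176},
    {"x": -0.188,"y": -0.268,"z": 0.054,"rx": 0,"ry": 0,"rz": 0.0176},
    {"x": -0.188,"y": -0.268,"z": 0.054,"rx": 0,"ry": 0,"rz": 0.0176},
    {"x": -0.188,"y": -0.268,"z": 0.054,"rx": 0,"ry": 0,"rz": 0.0176},
    {"x": -0.188,"y": -0.268,"z": 0.054,"rx": 0,"ry": 0,"rz": 0.0176},
  ],
)

```text
clock: 18.25
tcp_pos: [424.1, -133.2, 54.0]
tool_rot: [3.105, -0.476, -0.0]
wrist_force: [0.5, -0.9, 1.1]
finger_gap: -0.0
gripper_force: 0.0
```

jog_arm(
  rows=[
    {"x": 0,"y": 0,"z": 0.004,"rx": 0,"ry": 0,"rz": 0},
    {"x": 0,"y": 0,"z": 0.007,"rx": 0,"ry": 0,"rz": 0},
    {"x": 0,"y": 0,"z": 0.009,"rx": 0,"ry": 0,"rz": 0},
    {"x": 0,"y": 0,"z": 0.011,"rx": 0,"ry": 0,"rz": 0},
    {"x": 0,"y": 0,"z": 0.013,"rx": 0,"ry": 0,"rz": 0},
    {"x": 0,"y": 0,"z": 0.015,"rx": 0,"ry": 0,"rz": 0},
    {"x": 0,"y": 0,"z": 0.017,"rx": 0,"ry": 0,"rz": 0},
    {"x": 0,"y": 0,"z": 0.017,"rx": 0,"ry": 0,"rz": 0},
  ],
)

```text
clock: 18.92
tcp_pos: [421.0, -132.2, 38.1]
tool_rot: [-3.105, 0.475, 0.008]
wrist_force: [-19.4, -0.5, 20.4]
finger_gap: -0.3
gripper_force: 13.4
```

jog_arm(
  rows=[
    {"x": 0,"y": 0,"z": -0.03,"rx": 0,"ry": 0,"rz": 0},
    {"x": 0,"y": 0,"z": -0.065,"rx": 0,"ry": 0,"rz": 0},
    {"x": 0.044,"y": 0,"z": -0.065,"rx": 0,"ry": 0,"rz": 0},
    {"x": 0.044,"y": 0,"z": -0.065,"rx": 0,"ry": 0,"rz": 0},
    {"x": 0.044,"y": 0,"z": -0.065,"rx": 0,"ry": 0,"rz": 0},
  ],
)

```text
clock: 19.33
tcp_pos: [468.1, -147.2, 103.7]
tool_rot: [3.103, -0.475, 0.01]
wrist_force: [-0.7, 0.9, -0.3]
finger_gap: 0.1
gripper_force: 0.0
```

jog_arm(
  rows=[
    {"x": 0,"y": 0,"z": 0,"rx": 0,"ry": 0,"rz": 0},
    {"x": 0,"y": 0,"z": 0,"rx": 0,"ry": 0,"rz": 0},
    {"x": 0,"y": 0,"z": 0,"rx": 0,"ry": 0,"rz": 0},
  ],
  fingers=0.3,
)

```text
clock: 19.58
tcp_pos: [465.5, -146.2, 102.3]
tool_rot: [3.105, -0.476, 0.002]
wrist_force: [0.5, 0.3, -0.1]
finger_gap: 36.1
gripper_force: 0.0
```

```bash
cat >> h.py <<'E'
def tip(k,zs=(53,56,59,62,65,68)):
    X,Y,Z=blocks((BC,BY),cam('side'),51,74,50,150); s=abs(Y-(k-2)*52)<14
    print('tip',s.sum(),[(z,round(float(np.median(X[s&(abs(Z-z)<1.5)])),1)) for z in zs if (s&(abs(Z-z)<1.5)).sum()>1], Z[s].max() if s.any() else None)
E
python3 - <<'E'
from h import *
tip(3); o=arm.observe(); print(o['tcp_pos'],blk(13,52),o['finger_gap'])
plan([[(blk(13,52,52),BY)]])
E
```

```text
tip 80 [(53, 10.8), (56, 20.0), (59, 20.5), (62, 15.5), (65, 17.1)] 67.38292098859598
[ 465.71184757 -146.23386686  102.44331033] [np.float64(466.3552454680281), np.float64(-145.96703321648272), 0] 43.03422243374649
0 n>=1.2 xyz [0.   0.   0.05] r [ 0.0001 -0.0002 -0.0001]
```

jog_arm(
  rows=[
    {"x": 0,"y": 0,"z": 0,"rx": 0,"ry": 0,"rz": 0},
    {"x": 0,"y": 0,"z": 0,"rx": 0,"ry": 0,"rz": 0},
    {"x": 0,"y": 0,"z": 0.03,"rx": 0,"ry": 0,"rz": 0},
    {"x": 0,"y": 0,"z": 0.045,"rx": 0,"ry": 0,"rz": 0},
    {"x": 0,"y": 0,"z": 0.05,"rx": 0,"ry": 0,"rz": 0},
    {"x": 0,"y": 0,"z": 0.05,"rx": 0,"ry": 0,"rz": 0},
    {"x": 0,"y": 0,"z": 0.05,"rx": 0,"ry": 0,"rz": 0},
  ],
)

```text
clock: 20.22
tcp_pos: [466.7, -146.6, 53.3]
tool_rot: [3.104, -0.476, 0.004]
wrist_force: [0.3, 0.6, 0.2]
finger_gap: 55.5
gripper_force: 0.0
```

jog_arm(
  rows=[
    {"x": 0,"y": 0,"z": 0,"rx": 0,"ry": 0,"rz": 0},
    {"x": 0,"y": 0,"z": 0,"rx": 0,"ry": 0,"rz": 0},
    {"x": 0,"y": 0,"z": 0,"rx": 0,"ry": 0,"rz": 0},
    {"x": 0,"y": 0,"z": 0,"rx": 0,"ry": 0,"rz": 0},
    {"x": 0,"y": 0,"z": 0,"rx": 0,"ry": 0,"rz": 0},
  ],
  fingers=-1,
)

```text
clock: 20.63
tcp_pos: [466.9, -146.7, 53.5]
tool_rot: [3.104, -0.476, 0.006]
wrist_force: [0.4, -0.8, 3.7]
finger_gap: 37.0
gripper_force: 59.9
```

jog_arm(
  rows=[
    {"x": 0,"y": 0,"z": -0.02,"rx": 0,"ry": 0,"rz": 0},
    {"x": 0,"y": 0,"z": -0.05,"rx": 0,"ry": 0,"rz": 0},
    {"x": 0,"y": 0,"z": -0.08,"rx": 0,"ry": 0,"rz": 0},
    {"x": 0,"y": 0,"z": -0.08,"rx": 0,"ry": 0,"rz": 0},
    {"x": 0,"y": 0,"z": -0.08,"rx": 0,"ry": 0,"rz": 0},
  ],
)

```text
clock: 21.05
tcp_pos: [466.7, -146.6, 134.1]
tool_rot: [3.103, -0.475, 0.009]
wrist_force: [-0.0, 0.4, -1.3]
finger_gap: 36.9
gripper_force: 60.4
```

```bash
cat >> h.py <<'E'
def slots(z=52):
    """median height inside each pocket middle from the side camera"""
    X,Y,Z=blocks((BC,BY),cam('side'),5,60,15,150)
    print('pockets',[round(float(np.median(Z[abs(Y-(k-2)*52)<10])),1) if (abs(Y-(k-2)*52)<10).any() else None for k in range(5)])
E
python3 - <<'E'
from h import *
slots(); K=cont(); print(K); print(now()[0])
d=K['dish']; d=(d[0],BY)
plan([[(inbox(d,28,-20,120),BY),(inbox(d,28,-20,80),BY,-30)],[(inbox(d,28,-20,22),BY,-30)]])
E
```

```text
pockets [49.7, 50.6, 49.7, 28.9, 29.6]
{'dish': (array([ 663.51879883, -152.07633972]), 0), 'bin': (array([ 560.13769531, -419.4598999 ]), -11.008293151855469)}
[ 465.87201199 -146.21995094  132.3004963 ]
0 n>=5.3 xyz [ 0.218 -0.034  0.013] r [ 0.0001 -0.0003 -0.0001]
0 n>=4.2 xyz [ 0.218 -0.034  0.053] r [ 0.0001 -0.0836 -0.0001]
1 n>=1.4 xyz [0.029 0.    0.05 ] r [0. 0. 0.]
```

jog_arm(
  rows=[
    {"x": 0.208,"y": -0.035,"z": 0.013,"rx": 0,"ry": 0,"rz": 0},
    {"x": 0.208,"y": -0.035,"z": 0.013,"rx": 0,"ry": 0,"rz": 0},
    {"x": 0.208,"y": -0.035,"z": 0.013,"rx": 0,"ry": 0,"rz": 0},
    {"x": 0.208,"y": -0.035,"z": 0.013,"rx": 0,"ry": 0,"rz": 0},
    {"x": 0.208,"y": -0.035,"z": 0.013,"rx": 0,"ry": 0,"rz": 0},
    {"x": 0.208,"y": -0.035,"z": 0.013,"rx": 0,"ry": 0,"rz": 0},
    {"x": 0.208,"y": -0.035,"z": 0.053,"rx": 0,"ry": -0.0833,"rz": 0},
    {"x": 0.208,"y": -0.035,"z": 0.053,"rx": 0,"ry": -0.0833,"rz": 0},
    {"x": 0.208,"y": -0.035,"z": 0.053,"rx": 0,"ry": -0.0833,"rz": 0},
    {"x": 0.208,"y": -0.035,"z": 0.053,"rx": 0,"ry": -0.0833,"rz": 0},
    {"x": 0.208,"y": -0.035,"z": 0.053,"rx": 0,"ry": -0.0833,"rz": 0},
    {"x": 0.208,"y": -0.035,"z": 0.053,"rx": 0,"ry": -0.0833,"rz": 0},
    {"x": 0.208,"y": -0.035,"z": 0.053,"rx": 0,"ry": -0.0833,"rz": 0},
    {"x": 0.208,"y": -0.035,"z": 0.053,"rx": 0,"ry": -0.0833,"rz": 0},
  ],
)

```text
clock: 22.32
tcp_pos: [675.0, -175.3, 79.8]
tool_rot: [-2.929, 0.449, 0.78]
wrist_force: [-0.3, 0.5, -1.6]
finger_gap: 37.3
gripper_force: 61.0
```

```bash
cat >> h.py <<'E'
def check(o,n=60,view='side'):
    """dish outline seen from the side: fit of the rim by depth"""
    s=cam(view); P=cloud(s).reshape(-1,3); d=np.linalg.norm(P[:,:2]-o,axis=1)
    k=(d<105)&(P[:,2]>20)&(P[:,2]<36)&(d>55); Q=P[k][:,:2]
    A=np.c_[2*Q,np.ones(len(Q))]; 
    for _ in range(5):
        x=np.linalg.lstsq(A,(Q**2).sum(1),rcond=None)[0]; r=np.sqrt(x[2]+x[0]**2+x[1]**2)
        g=abs(np.linalg.norm(Q-x[:2],axis=1)-r)<8; Q,A=Q[g],A[g]
    return x[:2].round(1),r.round(1),len(Q)
E
python3 - <<'E'
from h import *
o=arm.observe();print(o['tcp_pos'],now()[1].as_matrix().round(3).tolist(),o['gripper_force'],o['finger_gap'],o['joints'].round(2))
print(check([663.5,-152]))
d=(np.array([663.5,-152.1]),BY)
plan([[(inbox(d,18,-19,21),BY,-30)]])
E
```

```text
[ 675.03103253 -175.27709766   79.82985666] [[0.828, -0.299, -0.474], [-0.26, -0.954, 0.148], [-0.497, 0.001, -0.868]] 61.01285934448242 37.25594713484838 [-0.34  0.96  1.11 -0.02  1.6   1.54]
(array([ 663.8, -152.1]), np.float64(74.1), 265)
0 n>=1.4 xyz [0.03  0.    0.052] r [ 0.0001 -0.0006 -0.0001]
```

jog_arm(
  rows=[
    {"x": 0.016,"y": 0,"z": 0.028,"rx": 0,"ry": 0,"rz": 0},
    {"x": 0.025,"y": 0,"z": 0.044,"rx": 0,"ry": 0,"rz": 0},
    {"x": 0.029,"y": 0,"z": 0.051,"rx": 0,"ry": 0,"rz": 0},
    {"x": 0.029,"y": 0,"z": 0.051,"rx": 0,"ry": 0,"rz": 0},
    {"x": 0.029,"y": 0,"z": 0.051,"rx": 0,"ry": 0,"rz": 0},
  ],
)

```text
clock: 22.78
tcp_pos: [675.4, -175.4, 22.8]
tool_rot: [-2.93, 0.449, 0.779]
wrist_force: [0.2, 0.4, -1.6]
finger_gap: 36.9
gripper_force: 61.0
```

jog_arm(
  rows=[
    {"x": 0.001,"y": 0,"z": 0.002,"rx": 0,"ry": 0,"rz": 0},
    {"x": 0.002,"y": 0,"z": 0.004,"rx": 0,"ry": 0,"rz": 0},
    {"x": 0.002,"y": 0,"z": 0.004,"rx": 0,"ry": 0,"rz": 0},
  ],
)

```text
clock: 23.03
tcp_pos: [675.2, -175.4, 18.1]
tool_rot: [-2.93, 0.449, 0.779]
wrist_force: [0.2, 0.4, -1.3]
finger_gap: 36.9
gripper_force: 61.2
```

jog_arm(
  rows=[
    {"x": 0,"y": 0,"z": 0,"rx": 0,"ry": 0,"rz": 0},
    {"x": 0,"y": 0,"z": 0,"rx": 0,"ry": 0,"rz": 0},
    {"x": 0,"y": 0,"z": 0,"rx": 0,"ry": 0,"rz": 0},
    {"x": 0,"y": 0,"z": 0,"rx": 0,"ry": 0,"rz": 0},
    {"x": 0,"y": 0,"z": -0.02,"rx": 0,"ry": 0,"rz": 0},
    {"x": 0,"y": 0,"z": -0.05,"rx": 0,"ry": 0,"rz": 0},
    {"x": 0,"y": 0,"z": -0.1,"rx": 0,"ry": 0,"rz": 0},
    {"x": 0,"y": 0,"z": -0.1,"rx": 0,"ry": 0.0833,"rz": 0},
    {"x": 0,"y": 0,"z": -0.1,"rx": 0,"ry": 0.0833,"rz": 0},
    {"x": 0,"y": 0,"z": -0.1,"rx": 0,"ry": 0.0833,"rz": 0},
    {"x": 0,"y": 0,"z": -0.1,"rx": 0,"ry": 0.0833,"rz": 0},
    {"x": 0,"y": 0,"z": -0.1,"rx": 0,"ry": 0.0833,"rz": 0},
    {"x": 0,"y": 0,"z": -0.1,"rx": 0,"ry": 0.0833,"rz": 0},
    {"x": 0,"y": 0,"z": -0.1,"rx": 0,"ry": 0.0833,"rz": 0},
  ],
  fingers=0.08,
)

```text
clock: 24.2
tcp_pos: [722.5, -190.2, 104.9]
tool_rot: [3.104, -0.476, 0.003]
wrist_force: [0.5, -0.3, -0.5]
finger_gap: 46.1
gripper_force: 0.0
```

Run:
```python
from h import *
print(now()[0]); d=(np.array([663.5,-152.1]),BY)
print(check(d[0]))
X,Y,Z=blocks(d,cam('side'),18,30,48,48); print(len(X),np.percentile(X,[2,50,98]),np.percentile(Y,[2,50,98]),np.percentile(Z,[5,50,95]))
print(cont())
# pocket 1 (square, stud -x)
plan([[(blk(-31,-52,110),BY),(blk(-31,-52,54),BY)]])
```

```text
[ 722.50816181 -190.22204114  104.91417458]
(array([ 663.7, -152.2]), np.float64(74.0), 401)
213 [-35.45457204  -5.04761991  24.47147197] [-40.19195596 -22.80920335   1.36158153] [19.04411616 24.41472758 28.169615  ]
{'bin': (array([ 560.09283447, -419.20455933]), -11.100563049316406)}
0 n>=8.0 xyz [-0.302  0.139 -0.007] r [ 0.0001 -0.0003 -0.0001]
0 n>=1.3 xyz [-0.302  0.138  0.049] r [ 0.0001 -0.0003 -0.0001]
```

jog_arm(
  rows=[
    {"x": -0.302,"y": 0.139,"z": -0.007,"rx": 0,"ry": 0,"rz": 0},
    {"x": -0.302,"y": 0.139,"z": -0.007,"rx": 0,"ry": 0,"rz": 0},
    {"x": -0.302,"y": 0.139,"z": -0.007,"rx": 0,"ry": 0,"rz": 0},
    {"x": -0.302,"y": 0.139,"z": -0.007,"rx": 0,"ry": 0,"rz": 0},
    {"x": -0.302,"y": 0.139,"z": -0.007,"rx": 0,"ry": 0,"rz": 0},
    {"x": -0.302,"y": 0.139,"z": -0.007,"rx": 0,"ry": 0,"rz": 0},
    {"x": -0.302,"y": 0.139,"z": -0.007,"rx": 0,"ry": 0,"rz": 0},
    {"x": -0.302,"y": 0.139,"z": -0.007,"rx": 0,"ry": 0,"rz": 0},
    {"x": -0.302,"y": 0.139,"z": -0.007,"rx": 0,"ry": 0,"rz": 0},
    {"x": -0.302,"y": 0.139,"z": 0.049,"rx": 0,"ry": 0,"rz": 0},
    {"x": -0.302,"y": 0.139,"z": 0.049,"rx": 0,"ry": 0,"rz": 0},
    {"x": -0.302,"y": 0.139,"z": 0.049,"rx": 0,"ry": 0,"rz": 0},
    {"x": -0.302,"y": 0.139,"z": 0.049,"rx": 0,"ry": 0,"rz": 0},
  ],
  fingers=-1,
)

```text
clock: 25.43
tcp_pos: [393.0, -232.6, 54.0]
tool_rot: [3.105, -0.476, 0.001]
wrist_force: [-0.3, 0.0, 1.0]
finger_gap: 0.6
gripper_force: 0.0
```

jog_arm(
  rows=[
    {"x": 0,"y": 0,"z": 0.004,"rx": 0,"ry": 0,"rz": 0},
    {"x": 0,"y": 0,"z": 0.007,"rx": 0,"ry": 0,"rz": 0},
    {"x": 0,"y": 0,"z": 0.009,"rx": 0,"ry": 0,"rz": 0},
    {"x": 0,"y": 0,"z": 0.011,"rx": 0,"ry": 0,"rz": 0},
    {"x": 0,"y": 0,"z": 0.013,"rx": 0,"ry": 0,"rz": 0},
    {"x": 0,"y": 0,"z": 0.015,"rx": 0,"ry": 0,"rz": 0},
    {"x": 0,"y": 0,"z": 0.016,"rx": 0,"ry": 0,"rz": 0},
    {"x": 0,"y": 0,"z": 0.016,"rx": 0,"ry": 0,"rz": 0},
  ],
)

```text
clock: 26.1
tcp_pos: [389.8, -230.9, 38.3]
tool_rot: [-3.104, 0.475, 0.006]
wrist_force: [-19.4, -1.3, 10.9]
finger_gap: 0.1
gripper_force: 9.0
```

jog_arm(
  rows=[
    {"x": 0,"y": 0,"z": -0.03,"rx": 0,"ry": 0,"rz": 0},
    {"x": 0,"y": 0,"z": -0.065,"rx": 0,"ry": 0,"rz": 0},
    {"x": 0.05,"y": 0,"z": -0.065,"rx": 0,"ry": 0,"rz": 0},
    {"x": 0.05,"y": 0,"z": -0.065,"rx": 0,"ry": 0,"rz": 0},
    {"x": 0.05,"y": 0,"z": -0.065,"rx": 0,"ry": 0,"rz": 0},
  ],
)

```text
clock: 26.52
tcp_pos: [442.7, -248.3, 104.4]
tool_rot: [3.102, -0.474, 0.01]
wrist_force: [-1.6, 0.9, -0.5]
finger_gap: -0.3
gripper_force: 0.0
```

jog_arm(
  rows=[
    {"x": 0,"y": 0,"z": 0,"rx": 0,"ry": 0,"rz": 0},
    {"x": 0,"y": 0,"z": 0,"rx": 0,"ry": 0,"rz": 0},
    {"x": 0,"y": 0,"z": 0,"rx": 0,"ry": 0,"rz": 0},
    {"x": 0,"y": 0,"z": 0,"rx": 0,"ry": 0,"rz": 0},
  ],
  fingers=0.3,
)

```text
clock: 26.85
tcp_pos: [439.7, -247.0, 103.1]
tool_rot: [3.105, -0.476, 0.002]
wrist_force: [-0.4, 0.6, 0.4]
finger_gap: 48.2
gripper_force: 0.0
```

Run:
```python
from h import *
tip(1); o=arm.observe(); print(o['tcp_pos'],blk(19,-52),o['finger_gap'])
plan([[(blk(19,-52,52),BY)]])
```

```text
tip 112 [(53, -1.5), (56, 3.7), (59, 29.9), (62, 27.6), (65, 19.9), (68, 22.8)] 72.74084437202244
[ 439.8286771  -247.14705185  103.23879856] [np.float64(440.98044504449274), np.float64(-247.00227213571202), 0] 54.951846160654945
0 n>=1.2 xyz [ 0.001 -0.001  0.051] r [ 0.0001 -0.0003 -0.0001]
```

jog_arm(
  rows=[
    {"x": 0.001,"y": 0,"z": 0.03,"rx": 0,"ry": 0,"rz": 0},
    {"x": 0.001,"y": 0,"z": 0.045,"rx": 0,"ry": 0,"rz": 0},
    {"x": 0.001,"y": 0,"z": 0.05,"rx": 0,"ry": 0,"rz": 0},
    {"x": 0.001,"y": 0,"z": 0.05,"rx": 0,"ry": 0,"rz": 0},
    {"x": 0.001,"y": 0,"z": 0.05,"rx": 0,"ry": 0,"rz": 0},
  ],
)

```text
clock: 27.32
tcp_pos: [441.5, -247.8, 53.9]
tool_rot: [3.104, -0.476, 0.004]
wrist_force: [0.2, 0.1, 0.5]
finger_gap: 56.0
gripper_force: 0.0
```

jog_arm(
  rows=[
    {"x": 0,"y": 0,"z": 0,"rx": 0,"ry": 0,"rz": 0},
    {"x": 0,"y": 0,"z": 0,"rx": 0,"ry": 0,"rz": 0},
    {"x": 0,"y": 0,"z": 0,"rx": 0,"ry": 0,"rz": 0},
    {"x": 0,"y": 0,"z": 0,"rx": 0,"ry": 0,"rz": 0},
    {"x": 0,"y": 0,"z": 0,"rx": 0,"ry": 0,"rz": 0},
  ],
  fingers=-1,
)

```text
clock: 27.73
tcp_pos: [442.0, -248.0, 54.3]
tool_rot: [3.103, -0.475, 0.007]
wrist_force: [0.5, 0.4, 5.6]
finger_gap: 37.8
gripper_force: 60.2
```

jog_arm(
  rows=[
    {"x": 0,"y": 0,"z": -0.02,"rx": 0,"ry": 0,"rz": 0},
    {"x": 0,"y": 0,"z": -0.05,"rx": 0,"ry": 0,"rz": 0},
    {"x": 0,"y": 0,"z": -0.08,"rx": 0,"ry": 0,"rz": 0},
    {"x": 0,"y": 0,"z": -0.08,"rx": 0,"ry": 0,"rz": 0},
    {"x": 0,"y": 0,"z": -0.08,"rx": 0,"ry": 0,"rz": 0},
  ],
)

```text
clock: 28.15
tcp_pos: [441.6, -247.8, 134.7]
tool_rot: [3.103, -0.475, 0.008]
wrist_force: [0.1, -0.0, -3.0]
finger_gap: 38.0
gripper_force: 61.3
```

Run:
```python
from h import *
slots(); K=cont(); print(K); print(now()[0],check([663.7,-152.2]))
b=K.get('bin',(np.array([560.1,-419.3]),-11.07)); y=b[1]
plan([[(inbox(b,29,36,120),y),(inbox(b,29,36,80),y,-30)],[(inbox(b,29,36,17),y,-30)]])
```

```text
pockets [50.3, 30.2, 49.5, 30.2, 30.3]
{'dish': (array([ 663.55004883, -151.85917664]), 0), 'bin': (array([ 560.23657227, -419.25231934]), -11.02044677734375)}
[ 440.84283232 -247.26080996  132.86399956] (array([ 663.9, -152.3]), np.float64(73.8), 405)
0 n>=5.1 xyz [0.19  0.089 0.013] r [ 0.     -0.0002 -0.0178]
0 n>=4.2 xyz [0.19  0.089 0.053] r [-0.0046 -0.0834 -0.0174]
1 n>=1.5 xyz [0.032 0.    0.055] r [0. 0. 0.]
```

jog_arm(
  rows=[
    {"x": 0.19,"y": 0.089,"z": 0.013,"rx": 0,"ry": 0,"rz": -0.0178},
    {"x": 0.19,"y": 0.089,"z": 0.013,"rx": 0,"ry": 0,"rz": -0.0178},
    {"x": 0.19,"y": 0.089,"z": 0.013,"rx": 0,"ry": 0,"rz": -0.0178},
    {"x": 0.19,"y": 0.089,"z": 0.013,"rx": 0,"ry": 0,"rz": -0.0178},
    {"x": 0.19,"y": 0.089,"z": 0.013,"rx": 0,"ry": 0,"rz": -0.0178},
    {"x": 0.19,"y": 0.089,"z": 0.013,"rx": 0,"ry": 0,"rz": -0.0178},
    {"x": 0.19,"y": 0.089,"z": 0.053,"rx": -0.0046,"ry": -0.0834,"rz": -0.0174},
    {"x": 0.19,"y": 0.089,"z": 0.053,"rx": -0.0046,"ry": -0.0834,"rz": -0.0174},
    {"x": 0.19,"y": 0.089,"z": 0.053,"rx": -0.0046,"ry": -0.0834,"rz": -0.0174},
    {"x": 0.19,"y": 0.089,"z": 0.053,"rx": -0.0046,"ry": -0.0834,"rz": -0.0174},
    {"x": 0.19,"y": 0.089,"z": 0.053,"rx": -0.0046,"ry": -0.0834,"rz": -0.0174},
    {"x": 0.19,"y": 0.089,"z": 0.053,"rx": -0.0046,"ry": -0.0834,"rz": -0.0174},
    {"x": 0.19,"y": 0.089,"z": 0.053,"rx": -0.0046,"ry": -0.0834,"rz": -0.0174},
    {"x": 0.19,"y": 0.089,"z": 0.053,"rx": -0.0046,"ry": -0.0834,"rz": -0.0174},
  ],
)

```text
clock: 29.47
tcp_pos: [595.6, -389.4, 80.6]
tool_rot: [-2.975, 0.287, 0.793]
wrist_force: [-0.1, -0.1, -1.3]
finger_gap: 37.8
gripper_force: 61.6
```

```bash
cat >> h.py <<'E'
def binside(b):
    """bin from the side camera: rim-height points near it; extents in frame b (edges should be +-62, +-82)"""
    X,Y,Z=blocks(b,cam('side'),30,40,95,115); print('binside',len(X),np.percentile(X,[1,99]).round(1),np.percentile(Y,[1,99]).round(1))
E
python3 - <<'E'
from h import *
o=arm.observe();print(o['tcp_pos'],o['gripper_force'],o['finger_gap'])
b=(np.array([560.2,-419.25]),-11.02); binside(b)
plan([[(inbox(b,29,36,17),b[1],-30)]])
E
```

```text
[ 595.63859931 -389.44488079   80.57906927] 61.640415522269905 37.752669937701995
binside 390 [-62.5  61.8] [-83.4  79.8]
0 n>=1.5 xyz [0.032 0.    0.056] r [ 0.0001 -0.0005 -0.0001]
```

Bin unmoved; lower.

jog_arm(
  rows=[
    {"x": 0.016,"y": 0,"z": 0.028,"rx": 0,"ry": 0,"rz": 0},
    {"x": 0.026,"y": 0,"z": 0.046,"rx": 0,"ry": 0,"rz": 0},
    {"x": 0.03,"y": 0,"z": 0.053,"rx": 0,"ry": 0,"rz": 0},
    {"x": 0.031,"y": 0,"z": 0.055,"rx": 0,"ry": 0,"rz": 0},
    {"x": 0.031,"y": 0,"z": 0.055,"rx": 0,"ry": 0,"rz": 0},
  ],
)

```text
clock: 29.93
tcp_pos: [595.5, -389.6, 18.7]
tool_rot: [-2.976, 0.288, 0.793]
wrist_force: [-0.1, -0.0, -1.9]
finger_gap: 37.7
gripper_force: 61.6
```

jog_arm(
  rows=[
    {"x": 0.001,"y": 0,"z": 0.002,"rx": 0,"ry": 0,"rz": 0},
    {"x": 0.001,"y": 0,"z": 0.002,"rx": 0,"ry": 0,"rz": 0},
  ],
)

```text
clock: 30.1
tcp_pos: [595.8, -389.8, 17.1]
tool_rot: [-2.977, 0.288, 0.792]
wrist_force: [0.4, -1.6, -2.8]
finger_gap: 37.7
gripper_force: 61.8
```

jog_arm(
  rows=[
    {"x": 0,"y": 0,"z": 0,"rx": 0,"ry": 0,"rz": 0},
    {"x": 0,"y": 0,"z": 0,"rx": 0,"ry": 0,"rz": 0},
    {"x": 0,"y": 0,"z": 0,"rx": 0,"ry": 0,"rz": 0},
    {"x": 0,"y": 0,"z": 0,"rx": 0,"ry": 0,"rz": 0},
    {"x": 0,"y": 0,"z": -0.02,"rx": 0,"ry": 0,"rz": 0},
    {"x": 0,"y": 0,"z": -0.05,"rx": 0,"ry": 0,"rz": 0},
    {"x": 0,"y": 0,"z": -0.1,"rx": 0,"ry": 0,"rz": 0},
    {"x": 0,"y": 0,"z": -0.1,"rx": 0,"ry": 0.0833,"rz": 0},
    {"x": 0,"y": 0,"z": -0.1,"rx": 0,"ry": 0.0833,"rz": 0},
    {"x": 0,"y": 0,"z": -0.1,"rx": 0,"ry": 0.0833,"rz": 0},
    {"x": 0,"y": 0,"z": -0.1,"rx": 0,"ry": 0.0833,"rz": 0},
    {"x": 0,"y": 0,"z": -0.1,"rx": 0,"ry": 0.0833,"rz": 0},
    {"x": 0,"y": 0,"z": -0.1,"rx": 0,"ry": 0.0833,"rz": 0},
    {"x": 0,"y": 0,"z": -0.1,"rx": 0,"ry": 0.0833,"rz": 0},
  ],
  fingers=0.08,
)

```text
clock: 31.27
tcp_pos: [644.2, -399.1, 103.2]
tool_rot: [3.126, -0.302, 0.001]
wrist_force: [0.2, -0.7, 0.6]
finger_gap: 45.7
gripper_force: 0.0
```

Run:
```python
from h import *
print(now()[0],now()[1].as_matrix().round(3).tolist())
b=(np.array([560.2,-419.25]),-11.02); binside(b)
X,Y,Z=blocks(b,cam('side'),22,31,50,68)
for s in(Y<0,Y>0): print(s.sum(),np.percentile(X[s],[2,50,98]).round(),np.percentile(Y[s],[2,50,98]).round(),np.median(Z[s]).round(1))
# push second to +y ; then to pocket 2 press (+x stud) at yaw BY+180
y=b[1]
plan([[(inbox(b,0,-8,90),y),(inbox(b,0,-8,17),y),(inbox(b,0,19,17),y),(inbox(b,0,14,110),y)]])
plan([[(blk(31,0,110),90),(blk(31,0,110),BY+180),(blk(31,0,54),BY+180)]],pose(inbox(b,0,14,110),y))
```

```text
[ 644.23525214 -399.0721336   103.22681341] [[0.982, -0.191, 0.001], [-0.191, -0.982, -0.001], [0.001, 0.001, -1.0]]
binside 516 [-62.5  61.8] [-83.2  83.5]
330 [-37.   1.  39.] [-67. -50. -33.] 27.0
356 [-39.  -1.  38.] [16. 34. 56.] 26.7
0 n>=2.2 xyz [-0.079  0.044  0.012] r [ 0.0001 -0.0001  0.0001]
0 n>=1.8 xyz [-0.079  0.044  0.085] r [ 0.0001 -0.0001  0.0001]
0 n>=0.6 xyz [-0.079  0.017  0.085] r [ 0.0001 -0.0001  0.0001]
0 n>=2.2 xyz [-0.079  0.022 -0.008] r [ 0.0001 -0.0001  0.0001]
0 n>=14.1 xyz [-0.132 -0.183  0.   ] r [ 0.      0.     -0.2806]
0 n>=10.1 xyz [-0.132 -0.183  0.   ] r [ 0.      0.     -0.4823]
0 n>=1.3 xyz [-0.132 -0.183  0.056] r [ 0.      0.     -0.4823]
```

jog_arm(
  rows=[
    {"x": -0.079,"y": 0.044,"z": 0.012,"rx": 0,"ry": 0,"rz": 0},
    {"x": -0.079,"y": 0.044,"z": 0.012,"rx": 0,"ry": 0,"rz": 0},
    {"x": -0.079,"y": 0.044,"z": 0.012,"rx": 0,"ry": 0,"rz": 0},
    {"x": -0.079,"y": 0.044,"z": 0.012,"rx": 0,"ry": 0,"rz": 0},
    {"x": -0.079,"y": 0.044,"z": 0.05,"rx": 0,"ry": 0,"rz": 0},
    {"x": -0.079,"y": 0.044,"z": 0.085,"rx": 0,"ry": 0,"rz": 0},
    {"x": -0.079,"y": 0.044,"z": 0.085,"rx": 0,"ry": 0,"rz": 0},
    {"x": -0.079,"y": 0.037,"z": 0.085,"rx": 0,"ry": 0,"rz": 0},
    {"x": -0.079,"y": 0.031,"z": 0.085,"rx": 0,"ry": 0,"rz": 0},
    {"x": -0.079,"y": 0.026,"z": 0.085,"rx": 0,"ry": 0,"rz": 0},
    {"x": -0.079,"y": 0.021,"z": 0.085,"rx": 0,"ry": 0,"rz": 0},
    {"x": -0.079,"y": 0.018,"z": 0.085,"rx": 0,"ry": 0,"rz": 0},
    {"x": -0.079,"y": 0.018,"z": 0.085,"rx": 0,"ry": 0,"rz": 0},
  ],
  fingers=-1,
)

```text
clock: 32.45
tcp_pos: [564.6, -401.5, 19.6]
tool_rot: [3.124, -0.3, 0.007]
wrist_force: [1.5, 1.6, 9.3]
finger_gap: -0.1
gripper_force: 4.3
```

jog_arm(
  rows=[
    {"x": 0,"y": 0.006,"z": 0,"rx": 0,"ry": 0,"rz": 0},
    {"x": 0,"y": 0.006,"z": -0.03,"rx": 0,"ry": 0,"rz": 0},
    {"x": 0,"y": 0.006,"z": -0.07,"rx": 0,"ry": 0,"rz": 0},
    {"x": 0,"y": 0.006,"z": -0.093,"rx": 0,"ry": 0,"rz": 0},
    {"x": 0,"y": 0.006,"z": -0.093,"rx": 0,"ry": 0,"rz": 0},
    {"x": 0,"y": 0.006,"z": -0.093,"rx": 0,"ry": 0,"rz": 0},
  ],
)

```text
clock: 32.95
tcp_pos: [562.6, -407.3, 112.5]
tool_rot: [3.125, -0.301, 0.007]
wrist_force: [-0.2, 0.3, 0.3]
finger_gap: 0.2
gripper_force: 0.0
```

Run:
```python
from h import *
print(now()[0],now()[1].as_matrix().round(3).tolist())
b=(np.array([560.2,-419.25]),-11.02); binside(b)
X,Y,Z=blocks(b,cam('side'),22,31,50,74)
for s in(Y<0,Y>0): print(s.sum(),np.percentile(X[s],[2,50,98]).round(),np.percentile(Y[s],[2,50,98]).round(),np.median(Z[s]).round(1))
plan([[(blk(31,0,110),90),(blk(31,0,110),BY+180),(blk(31,0,54),BY+180)]])
```

```text
[ 562.64691076 -407.32132245  112.4906618 ] [[0.982, -0.191, 0.004], [-0.191, -0.982, -0.003], [0.004, 0.002, -1.0]]
binside 530 [-62.5  61.8] [-83.8  83.2]
338 [-37.   1.  39.] [-68. -51. -33.] 26.9
343 [-39.  -1.  38.] [24. 44. 65.] 26.7
0 n>=14.1 xyz [-0.131 -0.184  0.   ] r [ 1.000e-04 -1.000e-04 -2.806e-01]
0 n>=10.1 xyz [-0.131 -0.184  0.   ] r [ 2.000e-04  0.000e+00 -4.823e-01]
0 n>=1.3 xyz [-0.131 -0.184  0.056] r [ 2.000e-04  0.000e+00 -4.823e-01]
```

Run:
```python
from h import *
plan([[(blk(31,0,110),BY),(blk(31,0,54),BY)]])
```

```text
0 n>=5.4 xyz [-0.131 -0.184  0.   ] r [ 0.     -0.0001  0.0177]
0 n>=1.3 xyz [-0.131 -0.184  0.056] r [ 0.     -0.0001  0.0177]
```

jog_arm(
  rows=[
    {"x": -0.131,"y": -0.184,"z": 0,"rx": 0,"ry": 0,"rz": 0.0177},
    {"x": -0.131,"y": -0.184,"z": 0,"rx": 0,"ry": 0,"rz": 0.0177},
    {"x": -0.131,"y": -0.184,"z": 0,"rx": 0,"ry": 0,"rz": 0.0177},
    {"x": -0.131,"y": -0.184,"z": 0,"rx": 0,"ry": 0,"rz": 0.0177},
    {"x": -0.131,"y": -0.184,"z": 0,"rx": 0,"ry": 0,"rz": 0.0177},
    {"x": -0.131,"y": -0.184,"z": 0,"rx": 0,"ry": 0,"rz": 0.0177},
    {"x": -0.131,"y": -0.184,"z": 0,"rx": 0,"ry": 0,"rz": 0.0177},
    {"x": -0.131,"y": -0.184,"z": 0.054,"rx": 0,"ry": 0,"rz": 0.0177},
    {"x": -0.131,"y": -0.184,"z": 0.054,"rx": 0,"ry": 0,"rz": 0.0177},
    {"x": -0.131,"y": -0.184,"z": 0.054,"rx": 0,"ry": 0,"rz": 0.0177},
    {"x": -0.131,"y": -0.184,"z": 0.054,"rx": 0,"ry": 0,"rz": 0.0177},
  ],
)

```text
clock: 33.97
tcp_pos: [468.6, -201.9, 55.1]
tool_rot: [-3.105, 0.475, 0.001]
wrist_force: [0.9, -0.4, 0.5]
finger_gap: -0.3
gripper_force: 0.0
```

jog_arm(
  rows=[
    {"x": 0,"y": 0,"z": 0.004,"rx": 0,"ry": 0,"rz": 0},
    {"x": 0,"y": 0,"z": 0.007,"rx": 0,"ry": 0,"rz": 0},
    {"x": 0,"y": 0,"z": 0.009,"rx": 0,"ry": 0,"rz": 0},
    {"x": 0,"y": 0,"z": 0.011,"rx": 0,"ry": 0,"rz": 0},
    {"x": 0,"y": 0,"z": 0.013,"rx": 0,"ry": 0,"rz": 0},
    {"x": 0,"y": 0,"z": 0.015,"rx": 0,"ry": 0,"rz": 0},
    {"x": 0,"y": 0,"z": 0.016,"rx": 0,"ry": 0,"rz": 0},
    {"x": 0,"y": 0,"z": 0.016,"rx": 0,"ry": 0,"rz": 0},
  ],
)

```text
clock: 34.63
tcp_pos: [468.8, -201.7, 39.9]
tool_rot: [3.105, -0.475, 0.002]
wrist_force: [0.1, -0.2, 0.2]
finger_gap: -0.3
gripper_force: 0.0
```

jog_arm(
  rows=[
    {"x": 0,"y": 0,"z": -0.03,"rx": 0,"ry": 0,"rz": 0},
    {"x": 0,"y": 0,"z": -0.065,"rx": 0,"ry": 0,"rz": 0},
    {"x": -0.051,"y": 0,"z": -0.065,"rx": 0,"ry": 0,"rz": 0},
    {"x": -0.051,"y": 0,"z": -0.065,"rx": 0,"ry": 0,"rz": 0},
    {"x": -0.051,"y": 0,"z": -0.065,"rx": 0,"ry": 0,"rz": 0},
  ],
)

```text
clock: 35.05
tcp_pos: [417.9, -185.4, 105.5]
tool_rot: [3.105, -0.475, 0.001]
wrist_force: [0.9, -0.2, -0.7]
finger_gap: -0.1
gripper_force: 0.0
```

jog_arm(
  rows=[
    {"x": -0.051,"y": 0,"z": 0,"rx": 0,"ry": 0,"rz": 0},
  ],
  fingers=0.3,
)

```text
clock: 35.13
tcp_pos: [385.0, -176.7, 105.5]
tool_rot: [3.102, -0.474, 0.013]
wrist_force: [-1.0, -0.0, -1.0]
finger_gap: 10.8
gripper_force: 0.0
```

Run:
```python
from h import *
tip(2); o=arm.observe(); print(o['tcp_pos'],blk(-20,0),o['finger_gap'])
plan([[(blk(-20,0,52),BY)]])
```

```text
tip 95 [(53, 3.1), (56, -2.7), (59, -8.0), (62, -16.7), (65, -17.0), (68, -20.9)] 71.67642558024893
[ 373.93427033 -170.5900477   104.10243478] [np.float64(419.3151934296744), np.float64(-185.71918415487826), 0] 18.188496755840728
0 n>=1.7 xyz [0.048 0.001 0.052] r [-0.0002  0.0007  0.0002]
```

jog_arm(
  rows=[
    {"x": 0.042,"y": 0,"z": 0,"rx": 0,"ry": 0,"rz": 0},
    {"x": 0.042,"y": 0,"z": 0,"rx": 0,"ry": 0,"rz": 0},
    {"x": 0.042,"y": 0,"z": 0,"rx": 0,"ry": 0,"rz": 0},
    {"x": 0.042,"y": 0,"z": 0,"rx": 0,"ry": 0,"rz": 0},
    {"x": 0.042,"y": 0,"z": 0,"rx": 0,"ry": 0,"rz": 0},
  ],
)

```text
clock: 35.6
tcp_pos: [420.0, -186.3, 104.7]
tool_rot: [3.105, -0.475, 0.001]
wrist_force: [0.1, 0.4, -0.8]
finger_gap: 55.8
gripper_force: 0.0
```

Run:
```python
from h import *
o=arm.observe(); print(o['tcp_pos'],blk(-20,0),o['finger_gap'])
plan([[(blk(-20,0,52),BY)]])
```

```text
[ 420.03680034 -186.26267979  104.71444625] [np.float64(419.3151934296744), np.float64(-185.71918415487826), 0] 55.77824220623204
0 n>=1.3 xyz [-0.001  0.     0.053] r [ 0.     -0.0001  0.    ]
```

jog_arm(
  rows=[
    {"x": -0.001,"y": 0,"z": 0.03,"rx": 0,"ry": 0,"rz": 0},
    {"x": -0.001,"y": 0,"z": 0.045,"rx": 0,"ry": 0,"rz": 0},
    {"x": -0.001,"y": 0,"z": 0.051,"rx": 0,"ry": 0,"rz": 0},
    {"x": -0.001,"y": 0,"z": 0.051,"rx": 0,"ry": 0,"rz": 0},
    {"x": -0.001,"y": 0,"z": 0.051,"rx": 0,"ry": 0,"rz": 0},
  ],
)

```text
clock: 36.02
tcp_pos: [419.5, -186.3, 54.2]
tool_rot: [3.105, -0.475, 0.002]
wrist_force: [0.5, -0.2, 0.3]
finger_gap: 55.5
gripper_force: 0.0
```

jog_arm(
  rows=[
    {"x": 0,"y": 0,"z": 0,"rx": 0,"ry": 0,"rz": 0},
    {"x": 0,"y": 0,"z": 0,"rx": 0,"ry": 0,"rz": 0},
    {"x": 0,"y": 0,"z": 0,"rx": 0,"ry": 0,"rz": 0},
    {"x": 0,"y": 0,"z": 0,"rx": 0,"ry": 0,"rz": 0},
    {"x": 0,"y": 0,"z": 0,"rx": 0,"ry": 0,"rz": 0},
  ],
  fingers=-1,
)

```text
clock: 36.43
tcp_pos: [419.7, -186.4, 54.9]
tool_rot: [3.104, -0.475, 0.004]
wrist_force: [-2.2, 0.7, 7.2]
finger_gap: 37.7
gripper_force: 59.8
```

jog_arm(
  rows=[
    {"x": 0,"y": 0,"z": -0.02,"rx": 0,"ry": 0,"rz": 0},
    {"x": 0,"y": 0,"z": -0.05,"rx": 0,"ry": 0,"rz": 0},
    {"x": 0,"y": 0,"z": -0.08,"rx": 0,"ry": 0,"rz": 0},
    {"x": 0,"y": 0,"z": -0.08,"rx": 0,"ry": 0,"rz": 0},
    {"x": 0,"y": 0,"z": -0.08,"rx": 0,"ry": 0,"rz": 0},
  ],
)

```text
clock: 36.85
tcp_pos: [419.9, -186.4, 135.5]
tool_rot: [3.103, -0.474, 0.008]
wrist_force: [0.5, 0.8, -2.3]
finger_gap: 37.7
gripper_force: 60.7
```

Run:
```python
from h import *
slots(); K=cont(); print(K); print(now()[0],arm.observe()['joints'].round(2),check([663.7,-152.2]))
b=K.get('bin',(np.array([560.2,-419.3]),-11.02)); y=b[1]+180
plan([[(inbox(b,29,-4,125),80),(inbox(b,29,-4,125),y),],[(inbox(b,29,-4,85),y,30)],[(inbox(b,29,-4,36),y,30)]])
```

```text
pockets [49.6, 30.2, 29.3, 30.0, None]
{'dish': (array([ 663.58081055, -152.11579895]), 0), 'bin': (array([ 560.64599609, -418.99691772]), -11.072402954101562)}
[ 419.09703691 -186.00207102  133.64088011] [-0.56  0.4   2.06 -0.    0.67  1.31] (array([ 663.6, -152.6]), np.float64(73.8), 403)
0 n>=13.6 xyz [0.234 0.181 0.008] r [ 1.000e-04  0.000e+00 -2.705e-01]
0 n>=12.4 xyz [0.234 0.181 0.008] r [-1.000e-04 -1.000e-04  4.825e-01]
1 n>=4.2 xyz [0.   0.   0.04] r [0.     0.0833 0.    ]
2 n>=1.2 xyz [-0.024  0.     0.042] r [0. 0. 0.]
```

jog_arm(
  rows=[
    {"x": 0.234,"y": 0.181,"z": 0.008,"rx": 0,"ry": 0,"rz": -0.2705},
    {"x": 0.234,"y": 0.181,"z": 0.008,"rx": 0,"ry": 0,"rz": -0.2705},
    {"x": 0.234,"y": 0.181,"z": 0.008,"rx": 0,"ry": 0,"rz": -0.2705},
    {"x": 0.234,"y": 0.181,"z": 0.008,"rx": 0,"ry": 0,"rz": -0.2705},
    {"x": 0.234,"y": 0.181,"z": 0.008,"rx": 0,"ry": 0,"rz": -0.2705},
    {"x": 0.234,"y": 0.181,"z": 0.008,"rx": 0,"ry": 0,"rz": -0.2705},
    {"x": 0.234,"y": 0.181,"z": 0.008,"rx": 0,"ry": 0,"rz": -0.2705},
    {"x": 0.234,"y": 0.181,"z": 0.008,"rx": 0,"ry": 0,"rz": -0.2705},
    {"x": 0.234,"y": 0.181,"z": 0.008,"rx": 0,"ry": 0,"rz": -0.2705},
    {"x": 0.234,"y": 0.181,"z": 0.008,"rx": 0,"ry": 0,"rz": -0.2705},
    {"x": 0.234,"y": 0.181,"z": 0.008,"rx": 0,"ry": 0,"rz": -0.2705},
    {"x": 0.234,"y": 0.181,"z": 0.008,"rx": 0,"ry": 0,"rz": -0.2705},
    {"x": 0.234,"y": 0.181,"z": 0.008,"rx": 0,"ry": 0,"rz": -0.2705},
    {"x": 0.234,"y": 0.181,"z": 0.008,"rx": 0,"ry": 0,"rz": -0.2705},
    {"x": 0.234,"y": 0.181,"z": 0.008,"rx": 0,"ry": 0,"rz": -0.2705},
  ],
)

```text
clock: 38.25
tcp_pos: [588.2, -428.5, 124.4]
tool_rot: [-2.403, -2.023, -0.0]
wrist_force: [0.4, 0.4, -0.9]
finger_gap: 37.9
gripper_force: 61.0
```

jog_arm(
  rows=[
    {"x": 0,"y": 0,"z": 0,"rx": 0,"ry": 0,"rz": -0.2475},
    {"x": 0,"y": 0,"z": 0,"rx": 0,"ry": 0,"rz": -0.2475},
    {"x": 0,"y": 0,"z": 0,"rx": 0,"ry": 0,"rz": -0.2475},
    {"x": 0,"y": 0,"z": 0,"rx": 0,"ry": 0,"rz": -0.2475},
    {"x": 0,"y": 0,"z": 0,"rx": 0,"ry": 0,"rz": -0.2475},
    {"x": 0,"y": 0,"z": 0,"rx": 0,"ry": 0,"rz": -0.2475},
    {"x": 0,"y": 0,"z": 0,"rx": 0,"ry": 0,"rz": -0.2475},
    {"x": 0,"y": 0,"z": 0,"rx": 0,"ry": 0,"rz": -0.2475},
    {"x": 0,"y": 0,"z": 0,"rx": 0,"ry": 0,"rz": -0.2475},
    {"x": 0,"y": 0,"z": 0,"rx": 0,"ry": 0,"rz": -0.2475},
    {"x": 0,"y": 0,"z": 0,"rx": 0,"ry": 0,"rz": -0.2475},
    {"x": 0,"y": 0,"z": 0,"rx": 0,"ry": 0,"rz": -0.2475},
    {"x": 0,"y": 0,"z": 0,"rx": 0,"ry": 0,"rz": -0.2475},
    {"x": 0,"y": 0,"z": 0,"rx": 0,"ry": 0,"rz": -0.2475},
    {"x": 0,"y": 0,"z": 0,"rx": 0,"ry": 0,"rz": -0.2475},
  ],
)

```text
clock: 39.5
tcp_pos: [588.5, -428.7, 125.4]
tool_rot: [0.305, 3.126, -0.0]
wrist_force: [-0.2, -0.2, -1.7]
finger_gap: 37.8
gripper_force: 61.0
```

jog_arm(
  rows=[
    {"x": 0,"y": 0,"z": 0.04,"rx": 0,"ry": 0.0833,"rz": 0},
    {"x": 0,"y": 0,"z": 0.04,"rx": 0,"ry": 0.0833,"rz": 0},
    {"x": 0,"y": 0,"z": 0.04,"rx": 0,"ry": 0.0833,"rz": 0},
    {"x": 0,"y": 0,"z": 0.04,"rx": 0,"ry": 0.0833,"rz": 0},
    {"x": 0,"y": 0,"z": 0.04,"rx": 0,"ry": 0.0833,"rz": 0},
    {"x": 0,"y": 0,"z": 0.04,"rx": 0,"ry": 0.0833,"rz": 0},
    {"x": 0,"y": 0,"z": 0.04,"rx": 0,"ry": 0.0833,"rz": 0},
  ],
)

```text
clock: 40.08
tcp_pos: [588.8, -428.7, 85.3]
tool_rot: [-0.252, -2.61, -0.065]
wrist_force: [-0.7, -0.1, -1.7]
finger_gap: 37.6
gripper_force: 61.4
```

Run:
```python
from h import *
o=arm.observe();print(o['tcp_pos'],o['gripper_force'],o['finger_gap'],o['joints'].round(2),now()[1].as_matrix().round(3).tolist())
b=(np.array([560.3,-419.2]),-11.04); binside(b); y=b[1]+180
s=cam('side');cv2.imwrite('pics/j.png',cv2.resize(s['color'][150:290,210:350],None,fx=4,fy=4))
plan([[(inbox(b,29,-4,36),y,30)]])
```

```text
[ 588.7776771  -428.71681493   85.27527386] 61.3592017468909 37.6145595152598 [-0.64  0.99  1.03 -0.22  1.61 -1.98] [[-0.851, 0.191, -0.489], [0.166, 0.982, 0.094], [0.498, -0.001, -0.867]]
binside 422 [-62.3  62. ] [-82.9  84.2]
0 n>=1.2 xyz [-0.025  0.     0.044] r [-0.0003  0.0006  0.    ]
```

View pics/j.png

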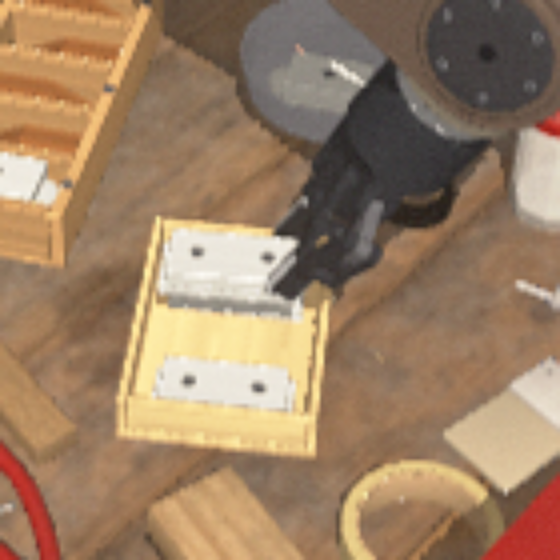

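The crop shows the third square plate held level over the gap between the two in the bin. I'll lower until the fingertips just clear their tops, then release.

jog_arm(
  rows=[
    {"x": -0.016,"y": 0,"z": 0.028,"rx": 0,"ry": 0,"rz": 0},
    {"x": -0.025,"y": 0,"z": 0.043,"rx": 0,"ry": 0,"rz": 0},
    {"x": -0.026,"y": 0,"z": 0.045,"rx": 0,"ry": 0,"rz": 0},
    {"x": -0.026,"y": 0,"z": 0.045,"rx": 0,"ry": 0,"rz": 0},
  ],
)

```text
clock: 40.52
tcp_pos: [588.0, -428.7, 33.5]
tool_rot: [-0.25, -2.607, -0.067]
wrist_force: [0.3, -0.2, -2.0]
finger_gap: 37.7
gripper_force: 61.4
```

jog_arm(
  rows=[
    {"x": 0,"y": 0,"z": 0,"rx": 0,"ry": 0,"rz": 0},
    {"x": 0,"y": 0,"z": 0,"rx": 0,"ry": 0,"rz": 0},
    {"x": 0,"y": 0,"z": 0,"rx": 0,"ry": 0,"rz": 0},
    {"x": 0,"y": 0,"z": 0,"rx": 0,"ry": 0,"rz": 0},
    {"x": 0,"y": 0,"z": -0.02,"rx": 0,"ry": 0,"rz": 0},
    {"x": 0,"y": 0,"z": -0.05,"rx": 0,"ry": 0,"rz": 0},
    {"x": 0,"y": 0,"z": -0.1,"rx": 0,"ry": 0,"rz": 0},
    {"x": 0,"y": 0,"z": -0.1,"rx": 0,"ry": -0.0833,"rz": 0},
    {"x": 0,"y": 0,"z": -0.1,"rx": 0,"ry": -0.0833,"rz": 0},
    {"x": 0,"y": 0,"z": -0.1,"rx": 0,"ry": -0.0833,"rz": 0},
    {"x": 0,"y": 0,"z": -0.1,"rx": 0,"ry": -0.0833,"rz": 0},
    {"x": 0,"y": 0,"z": -0.1,"rx": 0,"ry": -0.0833,"rz": 0},
    {"x": 0,"y": 0,"z": -0.1,"rx": 0,"ry": -0.0833,"rz": 0},
    {"x": 0,"y": 0,"z": -0.1,"rx": 0,"ry": -0.0833,"rz": 0},
  ],
  fingers=0.1,
)

```text
clock: 41.68
tcp_pos: [637.7, -438.6, 122.3]
tool_rot: [0.299, 3.126, -0.002]
wrist_force: [0.0, -0.1, 0.4]
finger_gap: 47.1
gripper_force: 0.0
```

Run:
```python
from h import *
print(now()[0],now()[1].as_matrix().round(3).tolist())
b=(np.array([560.3,-419.2]),-11.04); binside(b)
X,Y,Z=blocks(b,cam('side'),22,45,50,74)
for s in(Y<-31,(Y>-29)&(Y<20),Y>24): print(s.sum(),np.percentile(X[s],[2,50,98]).round(),np.percentile(Y[s],[2,50,98]).round(),np.percentile(Z[s],[5,50,95]).round(1))
print(cont())
plan([[(blk(31,-104,110),BY+180),(blk(31,-104,54),BY+180)]])
```

```text
[ 637.68799948 -438.58877265  122.31051425] [[-0.982, 0.19, 0.001], [0.19, 0.982, -0.002], [-0.001, -0.001, -1.0]]
binside 542 [-62.2  62. ] [-82.8  84.1]
340 [-37.   1.  39.] [-68. -50. -33.] [24.2 27.1 30.1]
382 [-37.   1.  40.] [-25.  -5.  16.] [23.5 26.9 29.7]
353 [-39.   1.  38.] [25. 44. 67.] [23.  26.8 30. ]
{'dish': (array([ 663.70062256, -152.2512207 ]), 0)}
0 n>=5.9 xyz [0.224 0.098 0.011] r [-0.0001  0.0001  0.0181]
0 n>=1.3 xyz [0.224 0.098 0.067] r [-0.0001  0.0001  0.0181]
```

All three squares lie flat. Last plate: pocket 0.

jog_arm(
  rows=[
    {"x": 0.224,"y": 0.098,"z": 0.011,"rx": 0,"ry": 0,"rz": 0.0181},
    {"x": 0.224,"y": 0.098,"z": 0.011,"rx": 0,"ry": 0,"rz": 0.0181},
    {"x": 0.224,"y": 0.098,"z": 0.011,"rx": 0,"ry": 0,"rz": 0.0181},
    {"x": 0.224,"y": 0.098,"z": 0.011,"rx": 0,"ry": 0,"rz": 0.0181},
    {"x": 0.224,"y": 0.098,"z": 0.011,"rx": 0,"ry": 0,"rz": 0.0181},
    {"x": 0.224,"y": 0.098,"z": 0.011,"rx": 0,"ry": 0,"rz": 0.0181},
    {"x": 0.224,"y": 0.098,"z": 0.011,"rx": 0,"ry": 0,"rz": 0.0181},
    {"x": 0.224,"y": 0.098,"z": 0.067,"rx": 0,"ry": 0,"rz": 0.0181},
    {"x": 0.224,"y": 0.098,"z": 0.067,"rx": 0,"ry": 0,"rz": 0.0181},
    {"x": 0.224,"y": 0.098,"z": 0.067,"rx": 0,"ry": 0,"rz": 0.0181},
    {"x": 0.224,"y": 0.098,"z": 0.067,"rx": 0,"ry": 0,"rz": 0.0181},
  ],
  fingers=-1,
)

```text
clock: 42.75
tcp_pos: [436.8, -299.8, 53.2]
tool_rot: [-0.475, -3.105, -0.0]
wrist_force: [0.3, -0.3, 0.0]
finger_gap: 0.4
gripper_force: 0.0
```

jog_arm(
  rows=[
    {"x": 0,"y": 0,"z": 0.004,"rx": 0,"ry": 0,"rz": 0},
    {"x": 0,"y": 0,"z": 0.007,"rx": 0,"ry": 0,"rz": 0},
    {"x": 0,"y": 0,"z": 0.009,"rx": 0,"ry": 0,"rz": 0},
    {"x": 0,"y": 0,"z": 0.011,"rx": 0,"ry": 0,"rz": 0},
    {"x": 0,"y": 0,"z": 0.013,"rx": 0,"ry": 0,"rz": 0},
    {"x": 0,"y": 0,"z": 0.015,"rx": 0,"ry": 0,"rz": 0},
    {"x": 0,"y": 0,"z": 0.016,"rx": 0,"ry": 0,"rz": 0},
    {"x": 0,"y": 0,"z": 0.016,"rx": 0,"ry": 0,"rz": 0},
  ],
)

```text
clock: 43.42
tcp_pos: [438.7, -300.9, 38.7]
tool_rot: [0.475, 3.098, -0.005]
wrist_force: [10.2, 1.2, 7.0]
finger_gap: -0.1
gripper_force: 5.0
```

jog_arm(
  rows=[
    {"x": 0,"y": 0,"z": -0.03,"rx": 0,"ry": 0,"rz": 0},
    {"x": 0,"y": 0,"z": -0.065,"rx": 0,"ry": 0,"rz": 0},
    {"x": 0.044,"y": 0,"z": -0.065,"rx": 0,"ry": 0,"rz": 0},
    {"x": 0.044,"y": 0,"z": -0.065,"rx": 0,"ry": 0,"rz": 0},
    {"x": 0.044,"y": 0,"z": -0.065,"rx": 0,"ry": 0,"rz": 0},
    {"x": 0.044,"y": 0,"z": -0.065,"rx": 0,"ry": 0,"rz": 0},
  ],
)

```text
clock: 43.92
tcp_pos: [394.6, -286.9, 102.9]
tool_rot: [0.476, 3.103, -0.002]
wrist_force: [0.1, -0.7, -0.5]
finger_gap: -0.3
gripper_force: 0.0
```

jog_arm(
  rows=[
    {"x": 0,"y": 0,"z": 0,"rx": 0,"ry": 0,"rz": 0},
    {"x": 0,"y": 0,"z": 0,"rx": 0,"ry": 0,"rz": 0},
    {"x": 0,"y": 0,"z": 0,"rx": 0,"ry": 0,"rz": 0},
    {"x": 0,"y": 0,"z": 0,"rx": 0,"ry": 0,"rz": 0},
    {"x": 0,"y": 0,"z": 0,"rx": 0,"ry": 0,"rz": 0},
  ],
  fingers=0.3,
)

```text
clock: 44.33
tcp_pos: [394.6, -286.5, 102.4]
tool_rot: [0.475, 3.104, -0.001]
wrist_force: [-0.9, 0.5, 0.0]
finger_gap: 55.2
gripper_force: 0.0
```

Run:
```python
from h import *
tip(0); o=arm.observe(); print(o['tcp_pos'],blk(-13,-104),o['finger_gap'])
plan([[(blk(-13,-104,52),BY+180)]])
```

```text
tip 46 [(53, -5.1)] 54.641207448402916
[ 394.50698539 -286.53086722  102.50297036] [np.float64(394.89463333465534), np.float64(-287.0534638663637), 0] 55.66530888064287
0 n>=1.2 xyz [0.    0.    0.051] r [-0.0001  0.0002  0.    ]
```

Run:
```python
from h import *
s=cam('side');c=cam('top')
A=s['color'][120:230,180:260];u,v=proj(c,blk(0,-104,49))[0].astype(int);B=c['color'][v-55:v+55,u-40:u+40]
cv2.imwrite('pics/k.png',cv2.resize(np.hstack([A,B]),None,fx=5,fy=5,interpolation=cv2.INTER_CUBIC))
X,Y,Z=blocks((BC,BY),s,20,80,50,150); k=abs(Y+104)<16
for x in range(-45,46,10):
    q=k&(abs(X-x)<4); print(x,q.sum(),np.percentile(Z[q],[10,50,90]).round(1) if q.any() else '')
```

```text
-45 27 [35.2 41.1 49. ]
-35 9 [39.8 41.7 49.6]
-25 24 [48.2 50.1 52.6]
-15 23 [48.1 50.  51.7]
-5 24 [47.9 50.3 52.8]
5 24 [48.6 50.5 53. ]
15 25 [47.8 49.9 53.1]
25 23 [48.9 51.6 53.9]
35 20 [37.1 39.6 43.6]
45 10 [43.8 49.3 50.3]
```

View pics/k.png

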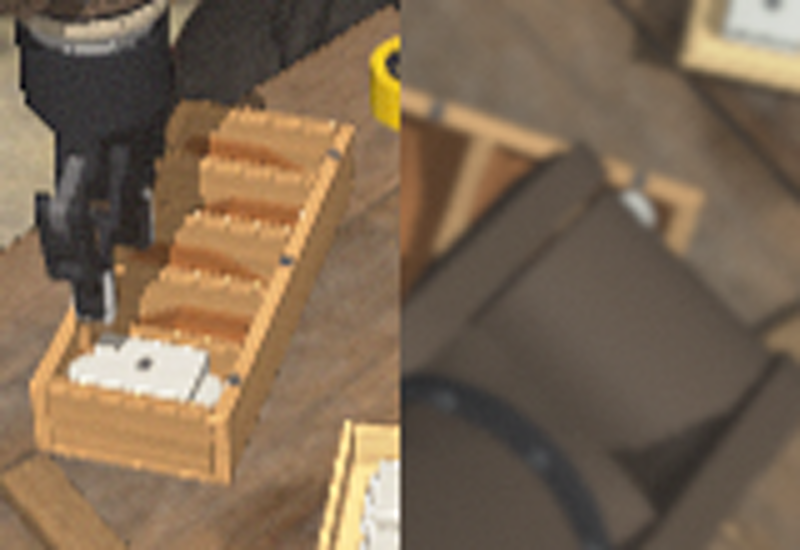

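The crop shows the pocket 0 plate lying flat again at (145,365), so it fell back. I'll press again, a bit deeper, and draw off more slowly.

jog_arm(
  rows=[
    {"x": -0.044,"y": 0,"z": 0,"rx": 0,"ry": 0,"rz": 0},
    {"x": -0.044,"y": 0,"z": 0,"rx": 0,"ry": 0,"rz": 0},
    {"x": -0.044,"y": 0,"z": 0,"rx": 0,"ry": 0,"rz": 0},
    {"x": -0.044,"y": 0,"z": 0.03,"rx": 0,"ry": 0,"rz": 0},
    {"x": -0.044,"y": 0,"z": 0.048,"rx": 0,"ry": 0,"rz": 0},
    {"x": -0.044,"y": 0,"z": 0.048,"rx": 0,"ry": 0,"rz": 0},
    {"x": -0.044,"y": 0,"z": 0.052,"rx": 0,"ry": 0,"rz": 0},
    {"x": -0.044,"y": 0,"z": 0.055,"rx": 0,"ry": 0,"rz": 0},
    {"x": -0.044,"y": 0,"z": 0.058,"rx": 0,"ry": 0,"rz": 0},
    {"x": -0.044,"y": 0,"z": 0.061,"rx": 0,"ry": 0,"rz": 0},
    {"x": -0.044,"y": 0,"z": 0.064,"rx": 0,"ry": 0,"rz": 0},
    {"x": -0.044,"y": 0,"z": 0.064,"rx": 0,"ry": 0,"rz": 0},
    {"x": -0.044,"y": 0,"z": 0.064,"rx": 0,"ry": 0,"rz": 0},
  ],
  fingers=-1,
)

```text
clock: 45.57
tcp_pos: [438.2, -300.8, 39.7]
tool_rot: [0.475, 3.099, -0.005]
wrist_force: [7.6, -0.4, 3.0]
finger_gap: -0.1
gripper_force: 3.5
```

jog_arm(
  rows=[
    {"x": 0,"y": 0,"z": 0.001,"rx": 0,"ry": 0,"rz": 0},
    {"x": 0,"y": 0,"z": 0.002,"rx": 0,"ry": 0,"rz": 0},
    {"x": 0,"y": 0,"z": 0.003,"rx": 0,"ry": 0,"rz": 0},
    {"x": 0,"y": 0,"z": 0.003,"rx": 0,"ry": 0,"rz": 0},
  ],
)

```text
clock: 45.9
tcp_pos: [438.9, -301.1, 38.3]
tool_rot: [0.475, 3.097, -0.007]
wrist_force: [6.1, 4.2, 24.4]
finger_gap: -0.2
gripper_force: 11.8
```

```bash
cat > t.py <<'E'
from h import *
X,Y,Z=blocks((BC,BY),cam('side'),20,80,50,150); k=abs(Y+104)<16
for x in range(-45,46,10):
    q=k&(abs(X-x)<4); print(x,q.sum(),np.percentile(Z[q],[10,50,90]).round(1) if q.any() else '')
E
python3 t.py
```

```text
-45 32 [28.7 39.4 50.7]
-35 13 [30.9 55.4 60. ]
-25 26 [52.4 56.9 59.7]
-15 25 [59.4 62.1 65.1]
-5 23 [54.2 57.7 60.8]
5 22 [49.4 52.3 54.9]
15 22 [43.  45.6 48.4]
25 16 [39.5 47.3 64.3]
35 21 [33.  57.3 67.9]
45 31 [47.5 57.  74. ]
```

It is fully tipped now. Retreat slowly.

jog_arm(
  rows=[
    {"x": 0,"y": 0,"z": -0.002,"rx": 0,"ry": 0,"rz": 0},
    {"x": 0,"y": 0,"z": -0.004,"rx": 0,"ry": 0,"rz": 0},
    {"x": 0,"y": 0,"z": -0.007,"rx": 0,"ry": 0,"rz": 0},
    {"x": 0,"y": 0,"z": -0.011,"rx": 0,"ry": 0,"rz": 0},
    {"x": 0,"y": 0,"z": -0.017,"rx": 0,"ry": 0,"rz": 0},
    {"x": 0,"y": 0,"z": -0.03,"rx": 0,"ry": 0,"rz": 0},
    {"x": 0,"y": 0,"z": -0.067,"rx": 0,"ry": 0,"rz": 0},
    {"x": 0,"y": 0,"z": -0.067,"rx": 0,"ry": 0,"rz": 0},
  ],
)

```text
clock: 46.62
tcp_pos: [437.5, -300.8, 107.4]
tool_rot: [0.475, 3.099, -0.006]
wrist_force: [0.3, -1.6, 1.4]
finger_gap: -0.3
gripper_force: 0.0
```

```bash
python3 t.py
```

```text
-45 33 [35.  45.  51.1]
-35 5 [37.4 40.3 49.5]
-25 21 [48.  49.8 51.9]
-15 25 [47.9 50.4 51.7]
-5 22 [48.3 49.6 52.3]
5 23 [48.2 50.2 52.3]
15 24 [48.8 50.4 53.4]
25 22 [46.8 49.3 52.7]
35 18 [37.4 39.7 45. ]
45 12 [39.7 46.8 50.3]
```

It slid back up: the finger's inner edge was pushing the plate towards -x. I'll press more shallowly and a little further out, so it falls over by itself.

jog_arm(
  rows=[
    {"x": -0.002,"y": 0,"z": 0.03,"rx": 0,"ry": 0,"rz": 0},
    {"x": -0.002,"y": 0,"z": 0.048,"rx": 0,"ry": 0,"rz": 0},
    {"x": -0.002,"y": 0,"z": 0.048,"rx": 0,"ry": 0,"rz": 0},
    {"x": -0.002,"y": 0,"z": 0.051,"rx": 0,"ry": 0,"rz": 0},
    {"x": -0.002,"y": 0,"z": 0.053,"rx": 0,"ry": 0,"rz": 0},
    {"x": -0.002,"y": 0,"z": 0.055,"rx": 0,"ry": 0,"rz": 0},
    {"x": -0.002,"y": 0,"z": 0.057,"rx": 0,"ry": 0,"rz": 0},
    {"x": -0.002,"y": 0,"z": 0.059,"rx": 0,"ry": 0,"rz": 0},
    {"x": -0.002,"y": 0,"z": 0.06,"rx": 0,"ry": 0,"rz": 0},
    {"x": -0.002,"y": 0,"z": 0.06,"rx": 0,"ry": 0,"rz": 0},
    {"x": -0.002,"y": 0,"z": 0.06,"rx": 0,"ry": 0,"rz": 0},
  ],
)

```text
clock: 47.58
tcp_pos: [438.3, -300.4, 42.8]
tool_rot: [0.476, 3.104, -0.001]
wrist_force: [-0.1, 0.6, 0.2]
finger_gap: -0.3
gripper_force: 0.0
```

```bash
python3 t.py
```

```text
-45 31 [30.6 42.9 51.1]
-35 16 [39.  54.1 60.1]
-25 22 [49.8 54.6 58.1]
-15 28 [56.6 62.3 63.8]
-5 26 [53.3 56.5 59.8]
5 26 [48.1 50.7 55. ]
15 22 [43.5 46.4 49.9]
25 19 [41.1 48.6 67.7]
35 27 [23.5 56.3 68.5]
45 32 [49.6 61.2 77.5]
```

Force is zero and it has tipped by itself at 42.8. Retreat straight up.

jog_arm(
  rows=[
    {"x": 0,"y": 0,"z": -0.01,"rx": 0,"ry": 0,"rz": 0},
    {"x": 0,"y": 0,"z": -0.03,"rx": 0,"ry": 0,"rz": 0},
    {"x": 0,"y": 0,"z": -0.06,"rx": 0,"ry": 0,"rz": 0},
    {"x": 0,"y": 0,"z": -0.06,"rx": 0,"ry": 0,"rz": 0},
    {"x": 0.046,"y": 0,"z": -0.06,"rx": 0,"ry": 0,"rz": 0},
    {"x": 0.046,"y": 0,"z": -0.06,"rx": 0,"ry": 0,"rz": 0},
    {"x": 0.046,"y": 0,"z": -0.06,"rx": 0,"ry": 0,"rz": 0},
  ],
)

```text
clock: 48.22
tcp_pos: [392.9, -285.8, 103.4]
tool_rot: [0.477, 3.104, -0.001]
wrist_force: [0.8, 0.2, 1.4]
finger_gap: -0.3
gripper_force: 0.0
```

jog_arm(
  rows=[
    {"x": 0,"y": 0,"z": 0,"rx": 0,"ry": 0,"rz": 0},
    {"x": 0,"y": 0,"z": 0,"rx": 0,"ry": 0,"rz": 0},
    {"x": 0,"y": 0,"z": 0,"rx": 0,"ry": 0,"rz": 0},
    {"x": 0,"y": 0,"z": 0,"rx": 0,"ry": 0,"rz": 0},
    {"x": 0,"y": 0,"z": 0,"rx": 0,"ry": 0,"rz": 0},
  ],
  fingers=0.3,
)

```text
clock: 48.63
tcp_pos: [394.8, -286.6, 102.5]
tool_rot: [0.475, 3.104, -0.001]
wrist_force: [-0.1, 0.8, -0.4]
finger_gap: 55.6
gripper_force: 0.0
```

```bash
python3 t.py
python3 - <<'E'
from h import *
o=arm.observe(); print(o['tcp_pos'],blk(-13,-104),o['finger_gap'])
plan([[(blk(-13,-104,52),BY+180)]])
E
```

```text
-45 31 [30.  40.4 50.4]
-35 11 [29.9 55.5 58. ]
-25 23 [51.1 55.7 58.8]
-15 21 [60.3 62.3 65. ]
-5 30 [54.3 57.5 61.3]
5 28 [49.1 52.2 54.7]
15 29 [42.4 45.9 49.8]
25 25 [37.2 41.7 43.6]
35 16 [28.7 36.1 37.7]
45 7 [48.7 49.4 51.9]
[ 394.64677526 -286.59532795  102.51814241] [np.float64(394.89463333465534), np.float64(-287.0534638663637), 0] 55.60233020415388
0 n>=1.2 xyz [0.    0.    0.051] r [-0.0001  0.0003  0.    ]
```

Stays tipped. Grasp.

jog_arm(
  rows=[
    {"x": 0,"y": 0,"z": 0.03,"rx": 0,"ry": 0,"rz": 0},
    {"x": 0,"y": 0,"z": 0.045,"rx": 0,"ry": 0,"rz": 0},
    {"x": 0,"y": 0,"z": 0.051,"rx": 0,"ry": 0,"rz": 0},
    {"x": 0,"y": 0,"z": 0.051,"rx": 0,"ry": 0,"rz": 0},
    {"x": 0,"y": 0,"z": 0.051,"rx": 0,"ry": 0,"rz": 0},
  ],
)

```text
clock: 49.1
tcp_pos: [394.6, -286.7, 51.9]
tool_rot: [0.476, 3.104, -0.001]
wrist_force: [-0.0, -1.0, 0.1]
finger_gap: 55.7
gripper_force: 0.0
```

jog_arm(
  rows=[
    {"x": 0,"y": 0,"z": 0,"rx": 0,"ry": 0,"rz": 0},
    {"x": 0,"y": 0,"z": 0,"rx": 0,"ry": 0,"rz": 0},
    {"x": 0,"y": 0,"z": 0,"rx": 0,"ry": 0,"rz": 0},
    {"x": 0,"y": 0,"z": 0,"rx": 0,"ry": 0,"rz": 0},
    {"x": 0,"y": 0,"z": 0,"rx": 0,"ry": 0,"rz": 0},
  ],
  fingers=-1,
)

```text
clock: 49.52
tcp_pos: [394.7, -286.8, 52.3]
tool_rot: [0.476, 3.103, -0.002]
wrist_force: [-0.8, -0.1, 6.6]
finger_gap: 37.1
gripper_force: 60.2
```

jog_arm(
  rows=[
    {"x": 0,"y": 0,"z": -0.02,"rx": 0,"ry": 0,"rz": 0},
    {"x": 0,"y": 0,"z": -0.05,"rx": 0,"ry": 0,"rz": 0},
    {"x": 0,"y": 0,"z": -0.08,"rx": 0,"ry": 0,"rz": 0},
    {"x": 0,"y": 0,"z": -0.08,"rx": 0,"ry": 0,"rz": 0},
    {"x": 0,"y": 0,"z": -0.08,"rx": 0,"ry": 0,"rz": 0},
  ],
)

```text
clock: 49.93
tcp_pos: [394.6, -286.8, 132.8]
tool_rot: [0.475, 3.101, -0.004]
wrist_force: [0.1, 0.2, -1.9]
finger_gap: 37.2
gripper_force: 60.5
```

Run:
```python
from h import *
slots(); K=cont(); print(K); print(now()[0],arm.observe()['joints'].round(2),check([663.7,-152.2]))
d=(np.array([663.7,-152.2]),BY)
X,Y,Z=blocks(d,cam('side'),18,30,48,48); print(np.percentile(X,[2,50,98]),np.percentile(Y,[2,50,98]))
plan([[(inbox(d,18,23,125),75),(inbox(d,18,23,125),BY),],[(inbox(d,18,23,85),BY,-30)],[(inbox(d,18,23,36),BY,-30)]])
```

```text
pockets [29.8, 30.7, 27.2, 30.7, 31.8]
{'dish': (array([ 663.35168457, -152.12004089]), 0), 'bin': (array([ 561.03460693, -419.01800537]), -10.914329528808594)}
[ 393.96896584 -286.18591899  131.02002517] [-0.76  0.44  2.    0.    0.7  -2.03] (array([ 663.6, -152.5]), np.float64(74.0), 396)
[-35.57025293  -5.68310502  23.6089765 ] [-39.56651108 -22.46912112   2.02829205]
0 n>=12.2 xyz [-0.235  0.232  0.006] r [ 0.000e+00 -1.000e-04  2.433e-01]
0 n>=12.9 xyz [-0.235  0.232  0.006] r [-1.000e-04 -1.000e-04  4.999e-01]
1 n>=4.2 xyz [0.   0.   0.04] r [ 0.     -0.0833  0.    ]
2 n>=1.2 xyz [0.024 0.    0.042] r [0. 0. 0.]
```

jog_arm(
  rows=[
    {"x": -0.235,"y": 0.233,"z": 0.006,"rx": 0,"ry": 0,"rz": 0.2433},
    {"x": -0.235,"y": 0.233,"z": 0.006,"rx": 0,"ry": 0,"rz": 0.2433},
    {"x": -0.235,"y": 0.233,"z": 0.006,"rx": 0,"ry": 0,"rz": 0.2433},
    {"x": -0.235,"y": 0.233,"z": 0.006,"rx": 0,"ry": 0,"rz": 0.2433},
    {"x": -0.235,"y": 0.233,"z": 0.006,"rx": 0,"ry": 0,"rz": 0.2433},
    {"x": -0.235,"y": 0.233,"z": 0.006,"rx": 0,"ry": 0,"rz": 0.2433},
    {"x": -0.235,"y": 0.233,"z": 0.006,"rx": 0,"ry": 0,"rz": 0.2433},
    {"x": -0.235,"y": 0.233,"z": 0.006,"rx": 0,"ry": 0,"rz": 0.2433},
    {"x": -0.235,"y": 0.233,"z": 0.006,"rx": 0,"ry": 0,"rz": 0.2433},
    {"x": -0.235,"y": 0.233,"z": 0.006,"rx": 0,"ry": 0,"rz": 0.2433},
    {"x": -0.235,"y": 0.233,"z": 0.006,"rx": 0,"ry": 0,"rz": 0.2433},
    {"x": -0.235,"y": 0.233,"z": 0.006,"rx": 0,"ry": 0,"rz": 0.2433},
    {"x": -0.235,"y": 0.233,"z": 0.006,"rx": 0,"ry": 0,"rz": 0.2433},
    {"x": -0.235,"y": 0.233,"z": 0.006,"rx": 0,"ry": 0,"rz": 0.2433},
  ],
)

```text
clock: 51.3
tcp_pos: [687.9, -134.4, 124.1]
tool_rot: [-2.495, -1.909, 0.002]
wrist_force: [-0.8, -0.1, -2.0]
finger_gap: 37.3
gripper_force: 60.8
```

jog_arm(
  rows=[
    {"x": 0,"y": 0,"z": 0,"rx": 0,"ry": 0,"rz": 0.2566},
    {"x": 0,"y": 0,"z": 0,"rx": 0,"ry": 0,"rz": 0.2566},
    {"x": 0,"y": 0,"z": 0,"rx": 0,"ry": 0,"rz": 0.2566},
    {"x": 0,"y": 0,"z": 0,"rx": 0,"ry": 0,"rz": 0.2566},
    {"x": 0,"y": 0,"z": 0,"rx": 0,"ry": 0,"rz": 0.2566},
    {"x": 0,"y": 0,"z": 0,"rx": 0,"ry": 0,"rz": 0.2566},
    {"x": 0,"y": 0,"z": 0,"rx": 0,"ry": 0,"rz": 0.2566},
    {"x": 0,"y": 0,"z": 0,"rx": 0,"ry": 0,"rz": 0.2566},
    {"x": 0,"y": 0,"z": 0,"rx": 0,"ry": 0,"rz": 0.2566},
    {"x": 0,"y": 0,"z": 0,"rx": 0,"ry": 0,"rz": 0.2566},
    {"x": 0,"y": 0,"z": 0,"rx": 0,"ry": 0,"rz": 0.2566},
    {"x": 0,"y": 0,"z": 0,"rx": 0,"ry": 0,"rz": 0.2566},
    {"x": 0,"y": 0,"z": 0,"rx": 0,"ry": 0,"rz": 0.2566},
    {"x": 0,"y": 0,"z": 0,"rx": 0,"ry": 0,"rz": 0.2566},
    {"x": 0,"y": 0,"z": 0,"rx": 0,"ry": 0,"rz": 0.2566},
  ],
)

```text
clock: 52.55
tcp_pos: [688.1, -134.6, 125.1]
tool_rot: [3.106, -0.467, 0.001]
wrist_force: [0.2, -0.2, -1.5]
finger_gap: 37.4
gripper_force: 60.8
```

jog_arm(
  rows=[
    {"x": 0,"y": 0,"z": 0.04,"rx": 0,"ry": -0.0833,"rz": 0},
    {"x": 0,"y": 0,"z": 0.04,"rx": 0,"ry": -0.0833,"rz": 0},
    {"x": 0,"y": 0,"z": 0.04,"rx": 0,"ry": -0.0833,"rz": 0},
    {"x": 0,"y": 0,"z": 0.04,"rx": 0,"ry": -0.0833,"rz": 0},
    {"x": 0,"y": 0,"z": 0.04,"rx": 0,"ry": -0.0833,"rz": 0},
    {"x": 0,"y": 0,"z": 0.04,"rx": 0,"ry": -0.0833,"rz": 0},
    {"x": 0,"y": 0,"z": 0.04,"rx": 0,"ry": -0.0833,"rz": 0},
  ],
)

```text
clock: 53.13
tcp_pos: [688.4, -134.7, 84.8]
tool_rot: [-2.929, 0.443, 0.781]
wrist_force: [-0.1, -0.9, -1.0]
finger_gap: 37.1
gripper_force: 61.3
```

Run:
```python
from h import *
o=arm.observe();print(o['tcp_pos'],o['gripper_force'],o['finger_gap'],o['joints'].round(2),now()[1].as_matrix().round(3).tolist())
print(check([663.7,-152.2]))
d=(np.array([663.7,-152.2]),BY)
X,Y,Z=blocks(d,cam('side'),18,30,48,48); print(len(X),np.percentile(X,[2,50,98]),np.percentile(Y,[2,50,98]))
plan([[(inbox(d,18,24,34),BY,-30)]])
```

```text
[ 688.36354139 -134.66313034   84.82093828] 61.26296281814575 37.13583038509633 [-0.29  0.96  1.09  0.01  1.61  1.58] [[0.828, -0.296, -0.475], [-0.256, -0.955, 0.148], [-0.498, -0.001, -0.867]]
(array([ 663.7, -152.7]), np.float64(73.7), 328)
212 [-35.85970527  -5.35294681  23.82040125] [-40.3936465  -21.44544727   3.02913057]
0 n>=1.3 xyz [0.026 0.    0.045] r [ 0.0001 -0.0006  0.0003]
```

jog_arm(
  rows=[
    {"x": 0.016,"y": 0,"z": 0.028,"rx": 0,"ry": 0,"rz": 0},
    {"x": 0.025,"y": 0,"z": 0.043,"rx": 0,"ry": 0,"rz": 0},
    {"x": 0.026,"y": 0,"z": 0.046,"rx": 0,"ry": 0,"rz": 0},
    {"x": 0.026,"y": 0,"z": 0.046,"rx": 0,"ry": 0,"rz": 0},
  ],
)

```text
clock: 53.57
tcp_pos: [687.2, -134.3, 32.1]
tool_rot: [-2.927, 0.447, 0.785]
wrist_force: [-0.7, 0.0, -1.7]
finger_gap: 37.4
gripper_force: 61.2
```

jog_arm(
  rows=[
    {"x": 0,"y": 0,"z": 0,"rx": 0,"ry": 0,"rz": 0},
    {"x": 0,"y": 0,"z": 0,"rx": 0,"ry": 0,"rz": 0},
    {"x": 0,"y": 0,"z": 0,"rx": 0,"ry": 0,"rz": 0},
    {"x": 0,"y": 0,"z": 0,"rx": 0,"ry": 0,"rz": 0},
    {"x": 0,"y": 0,"z": -0.02,"rx": 0,"ry": 0,"rz": 0},
    {"x": 0,"y": 0,"z": -0.05,"rx": 0,"ry": 0,"rz": 0},
    {"x": 0,"y": 0,"z": -0.1,"rx": 0,"ry": 0,"rz": 0},
    {"x": 0,"y": 0,"z": -0.1,"rx": 0,"ry": 0.0833,"rz": 0},
    {"x": 0,"y": 0,"z": -0.1,"rx": 0,"ry": 0.0833,"rz": 0},
    {"x": 0,"y": 0,"z": -0.1,"rx": 0,"ry": 0.0833,"rz": 0},
    {"x": 0,"y": 0,"z": -0.1,"rx": 0,"ry": 0.0833,"rz": 0},
    {"x": 0,"y": 0,"z": -0.1,"rx": 0,"ry": 0.0833,"rz": 0},
    {"x": 0,"y": 0,"z": -0.1,"rx": 0,"ry": 0.0833,"rz": 0},
    {"x": 0,"y": 0,"z": -0.1,"rx": 0,"ry": 0.0833,"rz": 0},
  ],
  fingers=0.1,
)

```text
clock: 54.73
tcp_pos: [735.7, -149.4, 121.0]
tool_rot: [3.105, -0.475, 0.003]
wrist_force: [0.5, -0.5, 0.6]
finger_gap: 47.1
gripper_force: 0.0
```

Run:
```python
from h import *
print(now()[0],now()[1].as_matrix().round(3).tolist())
d=(np.array([663.7,-152.2]),BY); print(check(d[0]))
X,Y,Z=blocks(d,cam('side'),15,50,50,50); 
for s in(Y<0,Y>6): print(s.sum(),np.percentile(X[s],[2,50,98]).round(),np.percentile(Y[s],[2,50,98]).round(),np.percentile(Z[s],[5,50,95]).round(1))
c=cam('top'); print(cont(c))
P=cloud(c); m=((P[...,2]>9)&(P[...,2]<26)&(P[...,0]>300)&(P[...,0]<500)&(P[...,1]<-330)&(P[...,1]>-510)).astype(np.uint8)
n,l,st,_=cv2.connectedComponentsWithStats(m); k=1+st[1:,4].argmax(); r=cv2.minAreaRect(P[l==k][:,:2].astype(np.float32)); print(r)
cc=r[0]; a=r[2] if r[1][0]>r[1][1] else r[2]+90; print(a)
p=now()
plan([[([600,-220,150],60),([*cc,120],a),([*cc,40],a)],[([*cc,6],a)]])
```

```text
[ 735.7398343  -149.44665541  120.98184183] [[0.954, -0.299, 0.001], [-0.299, -0.954, -0.001], [0.002, 0.001, -1.0]]
(array([ 663.6, -152.3]), np.float64(73.9), 406)
235 [-40.  -5.  31.] [-40. -25.  -1.] [16.2 24.6 28.3]
179 [-40.  -1.  35.] [ 7. 25. 48.] [16.5 24.6 27.8]
{'bin': (array([ 560.70031738, -418.93063354]), -11.062118530273438)}
((393.2553405761719, -417.9927978515625), (30.31292152404785, 199.24168395996094), 32.11676025390625)
122.11676025390625
0 n>=10.8 xyz [-0.109  0.108 -0.03 ] r [ 2.00e-04  0.00e+00 -2.15e-01]
0 n>=8.7 xyz [-0.247  0.359  0.   ] r [ 2.000e-04  1.000e-04 -3.875e-01]
0 n>=1.9 xyz [-0.247  0.359  0.08 ] r [ 2.000e-04  1.000e-04 -3.875e-01]
1 n>=0.8 xyz [0.    0.    0.034] r [0. 0. 0.]
```

Both round-nosed plates lie flat in the dish and all pockets are empty. Fetch the batten.

jog_arm(
  rows=[
    {"x": -0.247,"y": 0.359,"z": -0.03,"rx": 0,"ry": 0,"rz": -0.3875},
    {"x": -0.247,"y": 0.359,"z": -0.03,"rx": 0,"ry": 0,"rz": -0.3875},
    {"x": -0.247,"y": 0.359,"z": -0.03,"rx": 0,"ry": 0,"rz": -0.3875},
    {"x": -0.247,"y": 0.359,"z": -0.03,"rx": 0,"ry": 0,"rz": -0.3875},
    {"x": -0.247,"y": 0.359,"z": -0.03,"rx": 0,"ry": 0,"rz": -0.3875},
    {"x": -0.247,"y": 0.359,"z": -0.03,"rx": 0,"ry": 0,"rz": -0.3875},
    {"x": -0.247,"y": 0.359,"z": -0.03,"rx": 0,"ry": 0,"rz": -0.3875},
    {"x": -0.247,"y": 0.359,"z": -0.03,"rx": 0,"ry": 0,"rz": -0.3875},
    {"x": -0.247,"y": 0.359,"z": -0.03,"rx": 0,"ry": 0,"rz": -0.3875},
    {"x": -0.247,"y": 0.359,"z": -0.03,"rx": 0,"ry": 0,"rz": -0.3875},
    {"x": -0.247,"y": 0.359,"z": -0.03,"rx": 0,"ry": 0,"rz": -0.3875},
    {"x": -0.247,"y": 0.359,"z": -0.03,"rx": 0,"ry": 0,"rz": -0.3875},
    {"x": -0.247,"y": 0.359,"z": -0.03,"rx": 0,"ry": 0,"rz": -0.3875},
    {"x": -0.247,"y": 0.359,"z": -0.03,"rx": 0,"ry": 0,"rz": -0.3875},
    {"x": -0.247,"y": 0.359,"z": -0.03,"rx": 0,"ry": 0,"rz": -0.3875},
    {"x": -0.247,"y": 0.359,"z": -0.03,"rx": 0,"ry": 0,"rz": -0.3875},
    {"x": -0.247,"y": 0.359,"z": -0.03,"rx": 0,"ry": 0,"rz": -0.3875},
    {"x": -0.247,"y": 0.359,"z": -0.03,"rx": 0,"ry": 0,"rz": -0.3875},
    {"x": -0.247,"y": 0.359,"z": -0.03,"rx": 0,"ry": 0,"rz": -0.3875},
    {"x": -0.247,"y": 0.359,"z": -0.03,"rx": 0,"ry": 0,"rz": -0.3875},
  ],
  fingers=0.2,
)

```text
clock: 56.55
tcp_pos: [392.8, -418.6, 149.2]
tool_rot: [1.511, 2.753, 0.0]
wrist_force: [-0.6, 0.8, -0.0]
finger_gap: 51.2
gripper_force: 0.0
```

jog_arm(
  rows=[
    {"x": 0,"y": 0,"z": 0,"rx": 0,"ry": 0,"rz": 0},
    {"x": 0,"y": 0,"z": 0,"rx": 0,"ry": 0,"rz": 0},
  ],
)

```text
clock: 56.72
tcp_pos: [392.8, -418.5, 149.3]
tool_rot: [1.524, 2.746, 0.0]
wrist_force: [-0.4, 0.7, 0.2]
finger_gap: 51.1
gripper_force: 0.0
```

Run:
```python
from h import *
print(now()[0],now()[1].as_matrix().round(3).tolist())
cc=[393.2,-418]; a=122.1
plan([[([*cc,50],a),([*cc,5],a)]])
```

```text
[ 392.75463771 -418.46832942  149.31908483] [[-0.529, 0.849, 0.001], [0.849, 0.529, -0.0], [-0.001, 0.001, -1.0]]
0 n>=2.4 xyz [0.    0.001 0.099] r [ 0.0001  0.0002 -0.0005]
0 n>=1.1 xyz [0.    0.001 0.144] r [ 0.0001  0.0002 -0.0005]
```

jog_arm(
  rows=[
    {"x": 0,"y": 0.001,"z": 0.04,"rx": 0,"ry": 0,"rz": 0},
    {"x": 0,"y": 0.001,"z": 0.08,"rx": 0,"ry": 0,"rz": 0},
    {"x": 0,"y": 0.001,"z": 0.115,"rx": 0,"ry": 0,"rz": 0},
    {"x": 0,"y": 0.001,"z": 0.135,"rx": 0,"ry": 0,"rz": 0},
    {"x": 0,"y": 0.001,"z": 0.143,"rx": 0,"ry": 0,"rz": 0},
    {"x": 0,"y": 0.001,"z": 0.143,"rx": 0,"ry": 0,"rz": 0},
    {"x": 0,"y": 0.001,"z": 0.143,"rx": 0,"ry": 0,"rz": 0},
  ],
)

```text
clock: 57.3
tcp_pos: [393.9, -418.1, 7.1]
tool_rot: [1.521, 2.746, -0.0]
wrist_force: [1.0, 0.0, 0.5]
finger_gap: 51.1
gripper_force: 0.0
```

jog_arm(
  rows=[
    {"x": 0,"y": 0,"z": 0,"rx": 0,"ry": 0,"rz": 0},
    {"x": 0,"y": 0,"z": 0,"rx": 0,"ry": 0,"rz": 0},
    {"x": 0,"y": 0,"z": 0,"rx": 0,"ry": 0,"rz": 0},
    {"x": 0,"y": 0,"z": 0,"rx": 0,"ry": 0,"rz": 0},
    {"x": 0,"y": 0,"z": 0,"rx": 0,"ry": 0,"rz": 0},
    {"x": 0,"y": 0,"z": 0,"rx": 0,"ry": 0,"rz": 0},
  ],
  fingers=-1,
)

```text
clock: 57.8
tcp_pos: [394.2, -418.4, 8.5]
tool_rot: [1.519, 2.745, -0.002]
wrist_force: [-0.0, -0.2, 6.6]
finger_gap: 28.2
gripper_force: 59.7
```

Run:
```python
from h import *
print(now()[0])
m=BC; y=90+BY
plan([[([393.2,-418,125],122.1),([*m,125],y),([*m,75],y)],[([*m,54],y)]])
```

```text
[ 394.17888462 -418.43261834    8.51179659]
0 n>=2.8 xyz [ 0.     0.    -0.116] r [0.0002 0.0008 0.    ]
0 n>=6.9 xyz [ 0.168  0.158 -0.117] r [0.0005 0.0006 0.1375]
0 n>=1.2 xyz [ 0.168  0.158 -0.067] r [0.0005 0.0006 0.1375]
1 n>=0.5 xyz [0.    0.    0.021] r [0. 0. 0.]
```

jog_arm(
  rows=[
    {"x": 0,"y": 0,"z": -0.04,"rx": 0,"ry": 0,"rz": 0},
    {"x": 0,"y": 0,"z": -0.08,"rx": 0,"ry": 0,"rz": 0},
    {"x": 0,"y": 0,"z": -0.116,"rx": 0,"ry": 0,"rz": 0},
    {"x": 0.168,"y": 0.158,"z": -0.116,"rx": 0,"ry": 0,"rz": 0.1375},
    {"x": 0.168,"y": 0.158,"z": -0.116,"rx": 0,"ry": 0,"rz": 0.1375},
    {"x": 0.168,"y": 0.158,"z": -0.116,"rx": 0,"ry": 0,"rz": 0.1375},
    {"x": 0.168,"y": 0.158,"z": -0.116,"rx": 0,"ry": 0,"rz": 0.1375},
    {"x": 0.168,"y": 0.158,"z": -0.116,"rx": 0,"ry": 0,"rz": 0.1375},
    {"x": 0.168,"y": 0.158,"z": -0.116,"rx": 0,"ry": 0,"rz": 0.1375},
    {"x": 0.168,"y": 0.158,"z": -0.116,"rx": 0,"ry": 0,"rz": 0.1375},
    {"x": 0.168,"y": 0.158,"z": -0.116,"rx": 0,"ry": 0,"rz": 0.1375},
    {"x": 0.168,"y": 0.158,"z": -0.116,"rx": 0,"ry": 0,"rz": 0.1375},
    {"x": 0.168,"y": 0.158,"z": -0.067,"rx": 0,"ry": 0,"rz": 0.1375},
    {"x": 0.168,"y": 0.158,"z": -0.067,"rx": 0,"ry": 0,"rz": 0.1375},
    {"x": 0.168,"y": 0.158,"z": -0.067,"rx": 0,"ry": 0,"rz": 0.1375},
    {"x": 0.168,"y": 0.158,"z": -0.067,"rx": 0,"ry": 0,"rz": 0.1375},
  ],
)

```text
clock: 59.13
tcp_pos: [437.9, -192.0, 73.8]
tool_rot: [2.531, 1.86, 0.0]
wrist_force: [-0.1, -0.0, -0.6]
finger_gap: 27.9
gripper_force: 59.6
```

Run:
```python
from h import *
o=arm.observe(); print(o['tcp_pos'],BC,o['gripper_force'],o['finger_gap'],now()[1].as_matrix().round(3).tolist())
X,Y,Z=blocks((BC,BY),cam('side'),76,90,60,140)  # batten top as held
print(len(X),np.percentile(Y,[1,99]),np.median(Z))
for y in range(-95,96,20):
    q=abs(Y-y)<6
    if q.any(): print(y,q.sum(),np.median(X[q]).round(1),np.median(Z[q]).round(1))
plan([[([*BC,57],90+BY)]])
```

```text
[ 437.86205822 -192.0303768    73.75745357] [ 438.4 -191.7] 59.58127319812775 27.937920519054092 [[0.298, 0.954, 0.001], [0.954, -0.298, -0.0], [-0.0, 0.001, -1.0]]
403 [-98.90691447  95.88713346] 84.02281961960608
-95 46 0.7 83.3
-75 32 3.5 83.9
-55 33 3.2 83.7
-35 30 3.0 84.0
-15 39 3.3 84.7
5 25 -3.4 84.7
25 13 -4.3 84.4
45 11 -10.0 83.5
65 3 13.2 86.6
85 11 11.5 84.0
0 n>=0.4 xyz [0.    0.    0.017] r [0.0003 0.0001 0.0001]
```

jog_arm(
  rows=[
    {"x": 0,"y": 0,"z": 0.008,"rx": 0,"ry": 0,"rz": 0},
    {"x": 0,"y": 0,"z": 0.013,"rx": 0,"ry": 0,"rz": 0},
    {"x": 0,"y": 0,"z": 0.016,"rx": 0,"ry": 0,"rz": 0},
    {"x": 0,"y": 0,"z": 0.018,"rx": 0,"ry": 0,"rz": 0},
    {"x": 0,"y": 0,"z": 0.018,"rx": 0,"ry": 0,"rz": 0},
    {"x": 0,"y": 0,"z": 0.018,"rx": 0,"ry": 0,"rz": 0},
  ],
)

```text
clock: 59.68
tcp_pos: [438.1, -191.5, 57.3]
tool_rot: [2.529, 1.859, 0.002]
wrist_force: [-8.0, 2.1, 32.5]
finger_gap: 28.3
gripper_force: 63.4
```

jog_arm(
  rows=[
    {"x": 0,"y": 0,"z": -0.001,"rx": 0,"ry": 0,"rz": 0},
    {"x": 0,"y": 0,"z": -0.001,"rx": 0,"ry": 0,"rz": 0},
  ],
)

```text
clock: 59.85
tcp_pos: [438.2, -191.5, 57.4]
tool_rot: [2.529, 1.859, 0.002]
wrist_force: [-3.3, 1.5, 17.6]
finger_gap: 28.1
gripper_force: 61.7
```

jog_arm(
  rows=[
    {"x": 0,"y": 0,"z": 0,"rx": 0,"ry": 0,"rz": 0},
    {"x": 0,"y": 0,"z": 0,"rx": 0,"ry": 0,"rz": 0},
    {"x": 0,"y": 0,"z": 0,"rx": 0,"ry": 0,"rz": 0},
    {"x": 0,"y": 0,"z": 0,"rx": 0,"ry": 0,"rz": 0},
    {"x": 0,"y": 0,"z": -0.02,"rx": 0,"ry": 0,"rz": 0},
    {"x": 0,"y": 0,"z": -0.05,"rx": 0,"ry": 0,"rz": 0},
    {"x": 0,"y": 0,"z": -0.09,"rx": 0,"ry": 0,"rz": 0},
    {"x": 0,"y": 0,"z": -0.15,"rx": 0,"ry": 0,"rz": 0},
    {"x": 0,"y": 0,"z": -0.15,"rx": 0,"ry": 0,"rz": 0},
    {"x": -0.3,"y": 0,"z": -0.17,"rx": 0,"ry": 0,"rz": 0},
    {"x": -0.3,"y": 0,"z": -0.17,"rx": 0,"ry": 0,"rz": 0},
    {"x": -0.3,"y": 0,"z": -0.17,"rx": 0,"ry": 0,"rz": 0},
    {"x": -0.3,"y": 0,"z": -0.17,"rx": 0,"ry": 0,"rz": 0},
    {"x": -0.3,"y": 0,"z": -0.17,"rx": 0,"ry": 0,"rz": 0},
    {"x": -0.3,"y": 0,"z": -0.17,"rx": 0,"ry": 0,"rz": 0},
    {"x": -0.3,"y": 0,"z": -0.17,"rx": 0,"ry": 0,"rz": 0},
    {"x": -0.3,"y": 0,"z": -0.17,"rx": 0,"ry": 0,"rz": 0},
    {"x": -0.3,"y": 0,"z": -0.17,"rx": 0,"ry": 0,"rz": 0},
  ],
  fingers=0.2,
)

```text
clock: 61.35
tcp_pos: [346.9, -479.9, 225.9]
tool_rot: [2.534, 1.855, 0.001]
wrist_force: [-0.1, -0.0, 0.3]
finger_gap: 51.0
gripper_force: 0.0
```

Run:
```python
from h import *
c=cam('top'); P=cloud(c); print(now()[0],cont(c))
for lo,hi,n in((57,90,'keeper'),(40,90,'block')):
    m=((P[...,2]>lo)&(P[...,2]<hi)&(abs(P[...,0]-438)<150)&(abs(P[...,1]+191)<160)).astype(np.uint8)
    k,l,st,_=cv2.connectedComponentsWithStats(m); k=1+st[1:,4].argmax(); print(n,cv2.minAreaRect(P[l==k][:,:2].astype(np.float32)))
s=cam('side'); print(check([663.7,-152.2]))
cv2.imwrite('pics/z.png',cv2.resize(np.hstack([c['color'][80:290,120:380],s['color'][110:320,150:340]]),None,fx=1.7,fy=1.7))
```

```text
[ 347.51621174 -477.98686174  225.84284452] {'dish': (array([ 664.08374023, -151.98252869]), 0), 'bin': (array([ 560.42224121, -419.07440186]), -11.065635681152344)}
keeper ((439.1195068359375, -190.6888885498047), (199.59765625, 30.087594985961914), 72.79603576660156)
block ((438.2252197265625, -191.72425842285156), (271.2113342285156, 113.33897399902344), 72.59101867675781)
(array([ 663.7, -152.3]), np.float64(73.9), 397)
```

View pics/z.png

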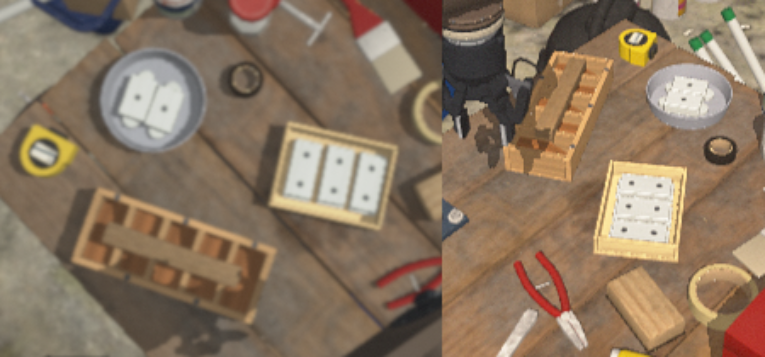

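The picture shows three square plates flat in the bin (340,175), two round-nosed plates in the dish (152,100), and the batten centred and square on the empty block (170,255), with the bystanders where they were.

```bash
python3 -c "
from station import arm
print(arm.job_done())"
```

```text
the job is handed in; nothing more can be done
None
```

The job is handed in at about 61 s: three square-ended plates are in the bin, two round-nosed plates are in the dish, and the batten lies centred and square on the empty block, within 1 mm and 0.2° by camera.

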